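# Put the toppled ink bottles away in the two-leaf cabinet

### The arm

A 6-joint arm with a two-finger parallel gripper is mounted at the origin on a cart in front of the work surface, level with it; the furniture and walls round the work are solid. World frame = base frame: x ahead of the robot, y to its left, z up, the work surface at z = 0. Lengths are in mm, angles in rad, forces in N, time in s.
With the tool pointing down it reaches from about 350 to 875 mm from the base axis. Payload 4.2 kg.
Tool frame: the origin (TCP) lies midway between the tips of the shut fingers; the grasp point (between the pads) lies 19 mm behind it (arm.grasp_offset is the distance from the TCP to the grasp point, in mm); z points along the fingers, y is the direction in which the jaws open and shut (so a half turn about z gives the same grasp; the last joint's range is limited). The gripper opens to 85 mm and grips with 20 to 120 N. Pads are 22 mm wide; open, the fingers measure 114 mm over their backs; the gripper's body (76 mm by 85 mm) begins 54 mm behind the grasp point. The pads swing forward as they close: fully open they stand 13 mm farther back than shut.
Start: joints at [-0.857, 0.385, 0.008, 0, -1.194, -0.259], TCP at [274.563, -561.439, 231.312] pointing down, gripper open.
Joint ranges: [-3.14, 3.14], [-1.21, 2.06], [-1.07, 1.41], [-3.16, 2.05], [-2.99, -0.16], [-3.1, 3.1]. Speed limits (rad/s): [2.79, 2.79, 3.14, 3.14, 3.14, 3.14].

### API

Orientations are given as a unit quaternion [x, y, z, w].
In Python, from bench import arm gives the robot as it stands.
- The arm moves only by the tool move_arm, never from a script. Its argument "moves" is a list of rows, each an object with "gripper": the gripper's target within -1 to 1 (fully open at 1, half-way at 0, shut at -1); "xyz": the shift along the tool's x, y, z in cm, a list of three; "angular": the turn, a rotation vector about the tool's x, y, z in rad, a list of three. In form: [{"gripper": gripper, "xyz": [dx, dy, dz], "angular": [wx, wy, wz]}, ...]. A call has 1 to 10 rows; each row is the pose to reach, as a shift and turn from the pose commanded when the call began, along the tool's axes at that moment; what a row does not reach only later rows make up. A row lasts 1/8 s, in which the tool goes at most 62.5 mm and 10.7 degrees, less where a joint would pass 70% of its speed; a pose out of reach is approached as far as the arm can. A call with a gripper value outside its range is refused whole. The fingers move at their own pace and stop on an object; the grip force is fixed at half the most. Time passes only in rows, so rows that repeat a pose let the fingers close. It gives the time, the measured TCP pose, the force and the opening at its end, in the units of the state.
- arm.read_state(): the state, without advancing time (a new reading comes with each control period).
- arm.get_image(name): name is "scene" or "top" or "wrist"; returns (picture, depth): 480x640x3 uint8, blue, green, red; 480x640 float32, mm along the optical axis (not along the pixel's ray), 0 where there is no reading.
- arm.get_calibration(name): a dict with "camera_matrix" (3x3 intrinsics, pixels), "R" (3x3) and "t" (3): a world point X has camera coordinates R X + t. Camera axes: x right, y down, z forward; pixel columns grow to the right and rows downward; lengths in mm; the calibration is good to about 2 mm. The wrist camera is an equidistant fisheye: a pixel r from the principal point sees the ray r / f radians off the axis. A picture is of the moment at which its call begins: read the wrist's pose just before it. get_calibration takes no time and is no camera call; for the wrist camera it gives the pose at the moment of the call.
- arm.job_done(): hands the job in, once; it reports no verdict.
The state is a dict: "clock": time; "joints": joint angles; "joint_vel": joint speeds; "joint_efforts": joint torques, N m; "position": TCP position; "ee_rot": TCP orientation; "contact_force": force on the tool from outside, world axes, zero at the start; "wrist_torque": the same for the moment, N m; "gripper_width": finger opening in mm.
Only numpy, scipy, OpenCV 4.12 (cv2) and the standard library are available. Lean on these libraries where they do the work, as an engineer would, in place of code of your own. Each camera call takes 0.05 s, during which the arm holds its last target. There are 200 camera calls.

### The job

The ink bottles on the desk have toppled over; put them all away standing upright on the floor of the little ink cabinet. Tip the red latch back and swing first the left leaf and then the overlapped right leaf wide open, stand every bottle inside, then shut both leaves again, the right one first so that the left one's strip lies over it (the latch may stay up). Leave the other things on the desk where they are.

Things in the scene. Friction and masses are not known exactly. Their poses are not given: they have to be found in the camera images.
- cabinet_floor (a point): middle of the inner floor of the grey two-leaf ink cabinet, 16 mm above the desk. x points in through the cabinet to its back, y to the cabinet's left seen from the robot, z up. The cabinet does not move on the desk; it is 290 wide, 100 deep and 210 mm high; the floor reaches 50 mm to the front opening (-x) and 45 mm to the back wall (+x), and 139 mm to each side wall; the roof's underside is 186 mm above this floor. Nothing else stands inside.
- latch (a joint): red rocker latch pivoted on the roof's front edge above the left leaf, 105 mm left of the cabinet's middle, 216 mm above the desk, on a level axis along the cabinet's width. 0: its hooked front end hangs before the left leaf and holds it shut; pushing its upright thumb piece backwards, away from the robot (+x of the cabinet), tips it to 1.2 rad (stop) and lifts the hook; the hook is clear from 0.7. Rubs with 0.12 N m and stays where it is left.
- latch_thumb (a point): centre of the upper part of the latch's upright red thumb piece (8 mm thick, 18 mm wide), 45 mm above the pivot; its top is 10 mm higher. The hook and arm lie in front of it.
- left_leaf (a joint): white door leaf on the left, hinged at its left edge (upright axis), carrying the latch hook's hold and a steel strip that overlaps the front of the right leaf by 21 mm. 0 shut, grows as its free edge swings out towards the robot, 1.9 at most (rad); rubs with 0.06 N m and stays where it is left. Leaf 144 mm wide, 12 mm thick, from 14 to 222 mm above the desk; the strip stands 7 mm proud of its outer face.
- left_leaf_handle (a point): grip point of the left leaf's handle: an upright round dark bar, 11 mm thick and 70 mm long plus round ends, its middle line 35 mm in front of the outer face and 100 mm from the hinge; this point is 172 mm above the desk, the bar's top about 205 mm.
- left_leaf_hinge (a point): point on the left leaf's hinge axis, 172 mm above the desk, in the middle of the leaf's thickness. Its axes turn with the leaf: -x is the leaf's outward normal, -y runs along the leaf from hinge to free edge.
- right_leaf (a joint): white door leaf on the right, hinged at its right edge; it cannot open until the left leaf's strip has swung away, and must be shut before the left one. 0 shut, grows as its free edge swings towards the robot, 1.9 at most (rad); rubs with 0.06 N m and stays where it is left. 142 mm wide, 12 mm thick, same height.
- right_leaf_handle (a point): grip point of the right leaf's handle: same upright bar, 35 mm in front of the outer face, 88 mm from the hinge, 172 mm above the desk.
- right_leaf_hinge (a point): point on the right leaf's hinge axis, 172 mm above the desk, in the middle of the leaf's thickness. Its axes turn with the leaf: -x is the outward normal, +y runs along the leaf from hinge to free edge.
- cyan_centre (a point): centre (half-way up, on the axis) of the ink bottle with the cyan band and cyan cap, white otherwise: round body 38 mm across and 66 mm high from the base, then a cap 24 mm across, 90 mm high in all, 40 to 85 g. z points from base to cap; it starts lying on the desk left of the cabinet with the cap pointing more or less away from the robot; it is soft and does not roll far. May be absent.
- magenta_centre (a point): centre (half-way up, on the axis) of the ink bottle with the magenta band and magenta cap, white otherwise: round body 38 mm across and 66 mm high from the base, then a cap 24 mm across, 90 mm high in all, 40 to 85 g. z points from base to cap; it starts lying on the desk left of the cabinet with the cap pointing more or less away from the robot; it is soft and does not roll far. May be absent.
- yellow_centre (a point): centre (half-way up, on the axis) of the ink bottle with the yellow band and yellow cap, white otherwise: round body 38 mm across and 66 mm high from the base, then a cap 24 mm across, 90 mm high in all, 40 to 85 g. z points from base to cap; it starts lying on the desk left of the cabinet with the cap pointing more or less away from the robot; it is soft and does not roll far. May be absent.
- black_centre (a point): centre (half-way up, on the axis) of the ink bottle with the black band and black cap, white otherwise: round body 38 mm across and 66 mm high from the base, then a cap 24 mm across, 90 mm high in all, 40 to 85 g. z points from base to cap; it starts lying on the desk left of the cabinet with the cap pointing more or less away from the robot; it is soft and does not roll far. May be absent.
- pen_cup: grey pen cup, 78 mm across and 96 mm high, standing at the back; origin under its centre; not to be disturbed
- tape_measure: yellow and black tape measure, 62 x 73 x 35 mm, lying between the bottles and the ink cabinet; origin under its centre; not to be disturbed. Behind it stands a fixed grey drawer cabinet, 190 mm high (x 0.63 to 0.81, y -0.02 to 0.16 from the robot)

How it is judged:
By the outcome, as a careful person would: the job done as asked, in the order asked, and still so for the second after the job is handed in, with the robot touching nothing.
Of cyan_ink, magenta_ink, yellow_ink, black_ink only 2 to 3 are there at a start; the rules pass over those that are not, and their reading is None.
At some moment in a run one of tape_measure may be knocked a few centimetres aside while the robot is not near it.
Once in a run the grip may slacken for a moment while it holds something.
It also fails if it takes over 210 s, if anything falls off the work surface, if the arm or the gripper's body presses on something with over 40 N, if the wrist force passes 120 N, or if a joint passes its speed limit or range.

## Working session

There is one attempt and no reset: what is moved stays moved. The work goes in short steps, Python scripts to look and compute and a tool call to move; the robot and the scene stay as the last step left them, time stands still between calls to the robot, and variables do not carry over. Pictures are saved under pics/ and viewed, about 12 in all and at most 16, crops included, and the job is handed in when it is done.

Besides the shell and the picture viewer there is one more tool, called after "Emit:" as a command line: name --argument value ..., lists and objects as JSON in quotes. move_arm: Moves the arm, as the interface text tells. Its arguments: {"type":"object","properties":{"moves":{"type":"array","items":{"type":"object","properties":{"gripper":{"type":"number"},"xyz":{"type":"array","items":{"type":"number"}},"angular":{"type":"array","items":{"type":"number"}}}}}},"required":["moves"]}

```bash
mkdir -p pics; ls
python3 - <<'E'
from bench import arm
import cv2,numpy as np
np.set_printoptions(suppress=True,precision=3)
print(arm.read_state())
for n in("scene","top"):
    p,d=arm.get_image(n); cv2.imwrite(f"pics/{n}0.png",p); np.save(f"pics/{n}0.npy",d)
    c=arm.get_calibration(n); print(n,c, (-c["R"].T@c["t"]))
E
```

```text
pics
{'clock': 0.0, 'joints': array([-0.857,  0.386,  0.007, -0.   , -1.194, -0.259]), 'joint_vel': array([-0.001, -0.   , -0.   , -0.002, -0.   , -0.   ]), 'joint_efforts': array([ -0.001, -39.229,  18.84 ,   4.186,  -0.005,  -0.   ]), 'position': array([ 274.326, -560.927,  230.218]), 'ee_rot': array([-0.225,  0.974,  0.001, -0.   ]), 'contact_force': array([-0.309,  0.194, -0.02 ]), 'wrist_torque': array([-0.089, -0.036,  0.065]), 'gripper_width': 85.94625929992478}
scene {'camera_matrix': array([[464.134,   0.   , 332.827],
       [  0.   , 464.134, 235.264],
       [  0.   ,   0.   ,   1.   ]]), 'R': array([[-0.43 , -0.902,  0.02 ],
       [-0.454,  0.197, -0.869],
       [ 0.78 , -0.383, -0.495]]), 't': array([241.979, 397.695, 898.559])} [-415.875  484.265  785.276]
top {'camera_matrix': array([[568.522,   0.   , 318.958],
       [  0.   , 568.522, 239.54 ],
       [  0.   ,   0.   ,   1.   ]]), 'R': array([[-0.017, -0.999, -0.032],
       [-0.995,  0.02 , -0.101],
       [ 0.102,  0.03 , -0.994]]), 't': array([  27.003,  602.921, 1371.348])} [ 460.367  -26.665 1425.549]
```

View pics/scene0.png

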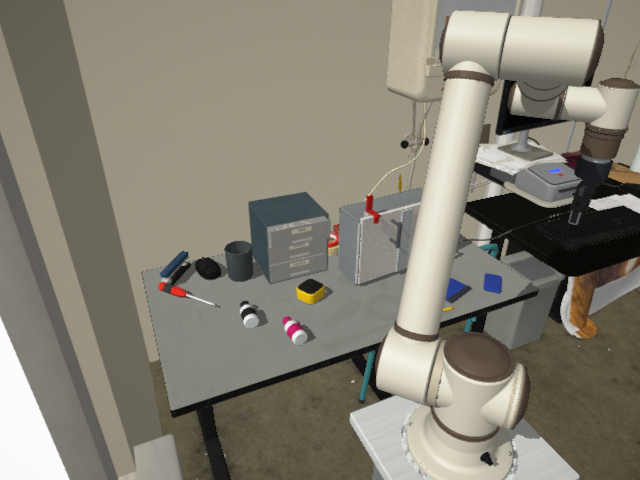

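View pics/top0.png

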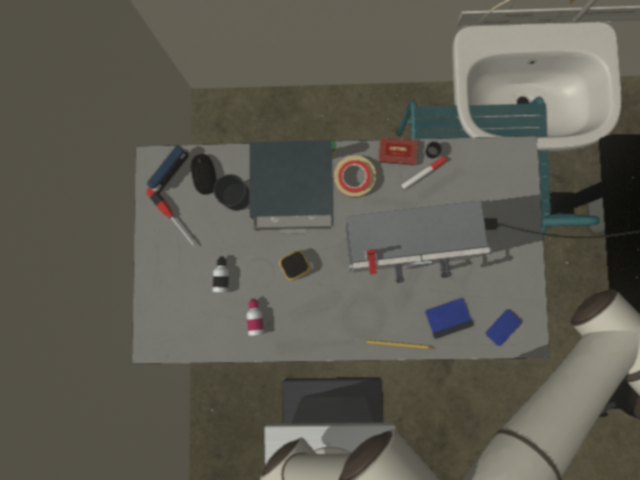

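Scene: two bottles (black top-px ≈(221,275), magenta ≈(255,317)), caps away from the robot; tape at (295,265), cabinet front edge from (350,268) to (489,250), latch at (372,262), pen cup (231,191).

```bash
cat > h.py <<'E'
from bench import arm
import cv2,numpy as np
from scipy.spatial.transform import Rotation as Rn
np.set_printoptions(suppress=True,precision=3)
def ray(n,u,v,z,c=None):
    c=c or arm.get_calibration(n); K,R,t=c["camera_matrix"],c["R"],c["t"]
    d=R.T@np.array([(u-K[0,2])/K[0,0],(v-K[1,2])/K[1,1],1]); o=-R.T@t
    return o+d*(z-o[2])/d[2]
def cloud(n,d,c=None):
    c=c or arm.get_calibration(n); K,R,t=c["camera_matrix"],c["R"],c["t"]
    v,u=np.mgrid[:480,:640]; P=np.stack([(u-K[0,2])/K[0,0]*d,(v-K[1,2])/K[1,1]*d,d],-1)
    return (P-t)@R
E
python3 - <<'E'
from h import *
p=cv2.imread("pics/top0.png");d=np.load("pics/top0.npy");W=cloud("top",d)
hsv=cv2.cvtColor(p,cv2.COLOR_BGR2HSV);H,S,V=cv2.split(hsv)
print("desk z",W[330,200],W[300,320])
print("tabl corners",[ray("top",*q,0)[:2] for q in((134,362),(549,357),(136,148))])
red=((H<6)|(H>174))&(S>140)&(V>90); red[:, :360]=0; red[:,380:]=0; red[:240]=0;red[285:]=0
q=W[red]; print("latch n",red.sum(),q.min(0),q.max(0)); 
hi=red&(W[...,2]>250); print(W[hi].mean(0) if hi.any() else None, np.percentile(q,[5,50,95],axis=0))
# roof points
roof=(abs(W[...,2]-210)<6)&(W[...,1]<0)&(d>0); roof[:, :340]=0
c=roof.astype(np.uint8); n,l,s,_=cv2.connectedComponentsWithStats(c); i=1+s[1:,4].argmax()
print("roof",s[i]); r=cv2.minAreaRect(W[l==i][:,:2].astype(np.float32)); print(r,cv2.boxPoints(r),W[l==i][:,2].mean())
hi=(abs(W[...,2]-222)<8)&(d>0)&(V>150);hi[:,:340]=0;hi[:240]=0;hi[:,500:]=0
print("leaftop",hi.sum());r=cv2.minAreaRect(W[hi][:,:2].astype(np.float32));print(r,cv2.boxPoints(r))
# bottles
for nm,(x0,x1,y0,y1) in dict(black=(205,238,252,298),mag=(240,270,294,342)).items():
    z=W[y0:y1,x0:x1]; m=z[...,2]>8; q=z[m]; r=cv2.minAreaRect(q[:,:2].astype(np.float32)); print(nm,m.sum(),r,cv2.boxPoints(r),q[:,2].max())
z=W[245:285,275:318];q=z[z[...,2]>15];print("tape",cv2.minAreaRect(q[:,:2].astype(np.float32)))
big=np.vstack([cv2.resize(p[235:300,335:500],None,fx=4,fy=4,interpolation=2),cv2.resize(p[240:345,195:360],None,fx=4,fy=4,interpolation=2)]);cv2.imwrite("pics/t0b.png",cv2.resize(big,None,fx=.85,fy=.85))
E
```

```text
desk z [385.394 317.478   2.212] [454.852  16.98   -3.343]
tabl corners [array([308.79 , 483.373]), array([ 307.491, -539.378]), array([854.336, 487.283])]
latch n 126 [ 460.367 -106.753  223.384] [ 555.265  -26.665 1425.549]
[545.705 -92.258 351.491] [[ 512.285 -104.897  226.508]
 [ 535.535  -99.603  231.71 ]
 [ 553.438  -92.742  272.094]]
roof [ 347  201  140   61 6060]
((599.8075561523438, -198.56002807617188), (100.10609436035156, 290.79693603515625), 5.597893238067627) [[ 535.81   -58.737]
 [ 564.176 -348.148]
 [ 663.805 -338.383]
 [ 635.439  -48.973]] 209.46404033592805
leaftop 517
((540.5276489257812, -203.38316345214844), (11.514365196228027, 286.3680114746094), 5.496069431304932) [[ 521.083  -61.409]
 [ 548.511 -346.46 ]
 [ 559.972 -345.358]
 [ 532.545  -60.306]]
black 476 ((511.8023681640625, 131.3521728515625), (324.1993408203125, 88.49300384521484), 84.68929290771484) [[452.742 -25.956]
 [540.856 -34.147]
 [570.862 288.661]
 [482.749 296.851]] 1425.5492227919283
mag 483 ((416.5614929199219, 86.35871887207031), (225.09425354003906, 90.03152465820312), 89.3850326538086) [[370.34  -25.699]
 [460.367 -26.665]
 [462.783 198.416]
 [372.756 199.383]] 1425.5492227919283
tape ((504.3981018066406, 49.719818115234375), (162.2255401611328, 69.11251831054688), 36.9637565612793)
```

View pics/t0b.png

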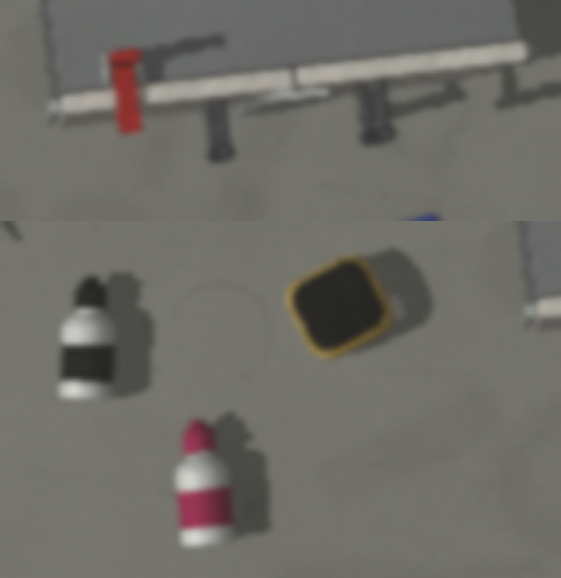

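Measured and consistent with the given sizes: roof 100x291 mm at z 209, leaf tops at 222, handles 100 mm apart. I'll set up a planning helper and go to the latch.

```bash
cat >> h.py <<'E'
TH=np.radians(5.57); XC=np.array([np.cos(TH),np.sin(TH)]); YC=np.array([-XC[1],XC[0]]); C=np.array([600,-198.5])
def cab(x,y,z): p=C+x*XC+y*YC; return [*p,z]          # cabinet axes (desk z) -> world
def ori(phi,a=0): # jaw axis at world yaw phi+90deg, tool down, tilted forward by a (deg)
    p=np.radians(phi);c,s=np.cos(p),np.sin(p)
    return Rn.from_matrix(np.array([[-c,-s,0],[-s,c,0],[0,0,-1]]))*Rn.from_rotvec([0,-np.radians(a),0])
def handle(side,th,r,z,phi0=None): # handle world point at leaf angle th (rad)
    s=1 if side=='L' else -1
    hx,hy=-59.5,144*s
    return cab(hx-r*np.sin(th)-41*np.cos(th), hy-s*r*np.cos(th)+s*41*np.sin(th), z)
def plan(wps):
    s=arm.read_state(); p=np.array(s["position"]); R=Rn.from_quat(s["ee_rot"])
    print("at",p,"phi/tilt z",R.as_matrix()[:,2],"j",s["joints"],"F",s["contact_force"],"w",round(s["gripper_width"],1),"t",s["clock"])
    for x,o in wps:
        d=R.inv().apply(np.array(x)-p)/10; w=(R.inv()*o).as_rotvec()
        print(np.round(x),"->",d.round(2),w.round(3),"rows",max(np.linalg.norm(d)/6.25,np.linalg.norm(w)/.187).round(1))
E
python3 - <<'E'
from h import *
o=ori(5.6)
plan([(cab(-160,105,340),o),(cab(-95,105,340),o),(cab(-95,105,247),o)])
print(cab(-50,105,261),handle('L',0,100,172),handle('R',0,88,172))
# bottles
d=np.load("pics/top0.npy");W=cloud("top",d)
for nm,(x0,x1,y0,y1) in dict(black=(205,238,252,298),mag=(240,270,294,342),tape=(275,318,245,285)).items():
    z=W[y0:y1,x0:x1]; q=z[(z[...,2]>14)&(z[...,2]<60)]; print(nm,cv2.minAreaRect(q[:,:2].astype(np.float32)),cv2.boxPoints(cv2.minAreaRect(q[:,:2].astype(np.float32))).round(),np.percentile(q[:,2],95))
E
```

```text
at [ 274.337 -560.97   230.296] phi/tilt z [-0.001  0.002 -1.   ] j [-0.857  0.386  0.007 -0.    -1.194 -0.259] F [-0.161 -0.018  0.277] w 85.7 t 0.1
[ 431. -110.  340.] -> [-33.86  33.72 -10.91] [ 0.002 -0.     0.357] rows 7.8
[ 495. -103.  340.] -> [-39.95  31.45 -10.91] [ 0.002 -0.     0.357] rows 8.3
[ 495. -103.  247.] -> [-39.95  31.43  -1.61] [ 0.002 -0.     0.357] rows 8.1
[np.float64(540.0445945192287), np.float64(-98.84886175443701), 261] [np.float64(495.7038064282363), np.float64(-164.4624618040434), 172] [np.float64(505.4099850840798), np.float64(-263.99029758831455), 172]
black ((523.9119873046875, 262.5612487792969), (39.41988754272461, 88.67466735839844), 85.35248565673828) [[478. 247.]
 [567. 239.]
 [570. 279.]
 [481. 286.]] 39.533474009543006
mag ((418.2639465332031, 179.86962890625), (89.73798370361328, 37.77163314819336), 5.290438652038574) [[372. 195.]
 [375. 157.]
 [465. 165.]
 [461. 203.]] 39.68179332566454
tape ((542.8345336914062, 79.29642486572266), (62.251895904541016, 66.10591888427734), 27.631723403930664) [[500.  94.]
 [531.  36.]
 [586.  64.]
 [555. 123.]] 39.17389168721104
```

Emit:
move_arm --moves '[{"gripper": -1, "xyz": [0, 0, -10.9], "angular": [0, 0, 0]}, {"gripper": -1, "xyz": [-5, 4, -10.9], "angular": [0, 0, 0.1]}, {"gripper": -1, "xyz": [-33.9, 33.7, -10.9], "angular": [0, 0, 0.36]}, {"gripper": -1, "xyz": [-33.9, 33.7, -10.9], "angular": [0, 0, 0.36]}, {"gripper": -1, "xyz": [-33.9, 33.7, -10.9], "angular": [0, 0, 0.36]}, {"gripper": -1, "xyz": [-33.9, 33.7, -10.9], "angular": [0, 0, 0.36]}, {"gripper": -1, "xyz": [-33.9, 33.7, -10.9], "angular": [0, 0, 0.36]}, {"gripper": -1, "xyz": [-33.9, 33.7, -10.9], "angular": [0, 0, 0.36]}, {"gripper": -1, "xyz": [-33.9, 33.7, -10.9], "angular": [0, 0, 0.36]}, {"gripper": -1, "xyz": [-33.9, 33.7, -10.9], "angular": [0, 0, 0.36]}]'

```text
clock: 1.35
position: [431.7, -106.7, 340.0]
ee_rot: [-0.05, 0.999, 0.0, -0.0]
contact_force: [-0.0, -0.4, 0.4]
gripper_width: 0.1
```

Run:
```python
from h import *
o=ori(5.6)
plan([(cab(-95,105,340),o),(cab(-95,105,247),o),(cab(-20,105,247),o)])
```

```text
at [ 431.731 -106.706  339.992] phi/tilt z [-0.     0.001 -1.   ] j [ 0.125  0.005 -0.205 -0.001 -1.362 -1.595] F [-0.005 -0.42   0.396] w 0.1 t 1.35
[ 495. -103.  340.] -> [-6.36 -0.29 -0.  ] [ 0.001 -0.     0.003] rows 1.0
[ 495. -103.  247.] -> [-6.36 -0.3   9.3 ] [ 0.001 -0.     0.003] rows 1.8
[570. -96. 247.] -> [-13.86  -0.33   9.29] [ 0.001 -0.     0.003] rows 2.7
```

Emit:
move_arm --moves '[{"gripper": -1, "xyz": [-6.0, -0.3, 0], "angular": [0, 0, 0]}, {"gripper": -1, "xyz": [-6.0, -0.3, 5], "angular": [0, 0, 0]}, {"gripper": -1, "xyz": [-6.0, -0.3, 9.3], "angular": [0, 0, 0]}, {"gripper": -1, "xyz": [-8.5, -0.3, 9.3], "angular": [0, 0, 0]}, {"gripper": -1, "xyz": [-10, -0.3, 9.3], "angular": [0, 0, 0]}, {"gripper": -1, "xyz": [-11.2, -0.3, 9.3], "angular": [0, 0, 0]}, {"gripper": -1, "xyz": [-12.4, -0.3, 9.3], "angular": [0, 0, 0]}, {"gripper": -1, "xyz": [-13.6, -0.3, 9.3], "angular": [0, 0, 0]}, {"gripper": -1, "xyz": [-13.9, -0.3, 9.3], "angular": [0, 0, 0]}]'

```text
clock: 2.48
position: [569.2, -99.8, 247.1]
ee_rot: [-0.047, 0.999, 0.0, -0.001]
contact_force: [-4.0, -0.6, 0.6]
gripper_width: -0.0
```

Run:
```python
from h import *
p,d=arm.get_image("scene"); cv2.imwrite("pics/s1.png",cv2.resize(p[150:330,300:540],None,fx=3,fy=3))
o=ori(5.6)
x,y,_=handle('L',0,100,172)
plan([(cab(-20,105,340),o),([x,y,320],o),([x,y,167],o)])
```

```text
at [569.723 -99.764 247.347] phi/tilt z [-0.001  0.    -1.   ] j [ 0.107  0.295 -0.084 -0.    -1.193 -1.583] F [-2.349  0.627  0.183] w -0.3 t 2.525
[570. -96. 340.] -> [-0.05  0.38 -9.27] [ 0.    -0.001 -0.003] rows 1.5
[ 496. -164.  320.] -> [ 7.99 -5.74 -7.26] [ 0.    -0.001 -0.003] rows 2.0
[ 496. -164.  167.] -> [ 7.97 -5.74  8.04] [ 0.    -0.001 -0.003] rows 2.0
```

View pics/s1.png

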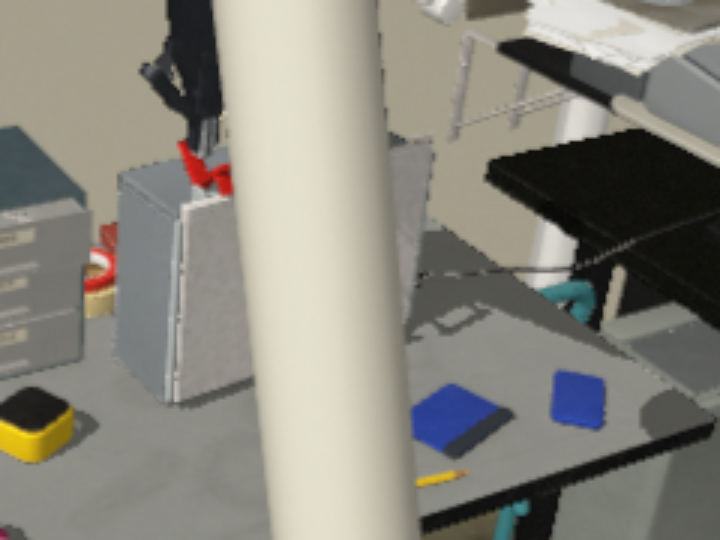

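Emit:
move_arm --moves '[{"gripper": -1, "xyz": [-0.7, 0, 1.1], "angular": [0, 0, 0]}, {"gripper": -1, "xyz": [-0.8, 0, 1.1], "angular": [0, 0, 0]}, {"gripper": -1, "xyz": [0.3, 0, 1.0], "angular": [0, 0, 0]}, {"gripper": -0.5, "xyz": [0.3, 0, -5], "angular": [0, 0, 0]}, {"gripper": 0, "xyz": [0.3, -2, -9], "angular": [0, 0, 0]}, {"gripper": 0, "xyz": [8, -5.7, -9], "angular": [0, 0, 0]}, {"gripper": 0, "xyz": [8, -5.7, -7], "angular": [0, 0, 0]}, {"gripper": 0, "xyz": [8, -5.7, -1], "angular": [0, 0, 0]}, {"gripper": 0, "xyz": [8, -5.7, -1], "angular": [0, 0, 0]}]'

```text
clock: 3.65
position: [491.6, -163.6, 253.5]
ee_rot: [-0.047, 0.999, 0.001, -0.005]
contact_force: [0.4, 0.3, -0.4]
gripper_width: 42.8
```

Run:
```python
from h import *
p,d=arm.get_image("wrist"); cv2.imwrite("pics/w2.png",p); print(arm.get_calibration("wrist"))
p,d=arm.get_image("top"); np.save("pics/t2.npy",d); cv2.imwrite("pics/t2.png",cv2.resize(p[180:340,330:510],None,fx=4,fy=4,interpolation=2))
x,y,_=handle('L',0,100,172)
plan([([x,y,167],ori(5.6))])
```

```text
{'camera_matrix': array([[371.648,   0.   , 323.154],
       [  0.   , 371.648, 236.441],
       [  0.   ,   0.   ,   1.   ]]), 'R': array([[-0.095,  0.995,  0.   ],
       [ 0.948,  0.09 ,  0.305],
       [ 0.303,  0.029, -0.952]]), 't': array([ 210.005, -500.614,  259.754])}
at [ 496.482 -164.227  259.126] phi/tilt z [ 0.002 -0.001 -1.   ] j [-0.008  0.189 -0.197  0.002 -1.182 -1.468] F [0.27  0.686 1.682] w 42.4 t 3.75
[ 496. -164.  167.] -> [ 0.1  -0.    9.21] [-0.002  0.002 -0.002] rows 1.5
```

View pics/w2.png

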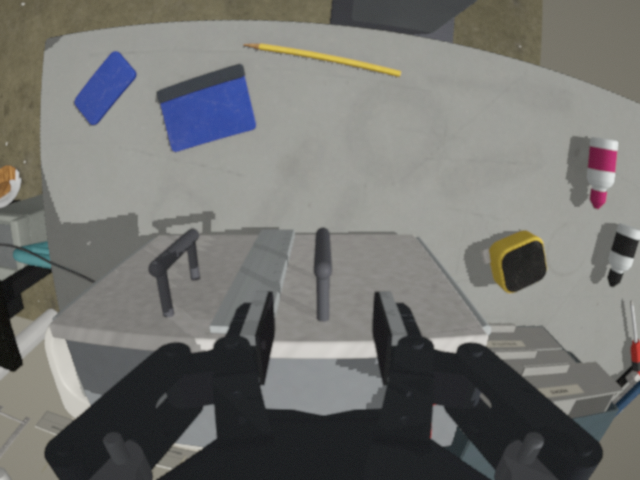

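Emit:
move_arm --moves '[{"gripper": 0, "xyz": [0.1, 0, 5], "angular": [0, 0, 0]}, {"gripper": 0, "xyz": [0.1, 0, 9.2], "angular": [0, 0, 0]}, {"gripper": 0, "xyz": [0.1, 0, 9.2], "angular": [0, 0, 0]}, {"gripper": -1, "xyz": [0.1, 0, 9.2], "angular": [0, 0, 0]}, {"gripper": -1, "xyz": [0.1, 0, 9.2], "angular": [0, 0, 0]}, {"gripper": -1, "xyz": [0.1, 0, 9.2], "angular": [0, 0, 0]}, {"gripper": -1, "xyz": [0.1, 0, 9.2], "angular": [0, 0, 0]}]'

```text
clock: 4.62
position: [496.7, -163.6, 168.4]
ee_rot: [-0.048, 0.999, -0.0, 0.003]
contact_force: [-0.3, 4.2, 6.4]
gripper_width: 9.2
```

Run:
```python
from h import *
p=arm.read_state()["position"]; print(p-handle('L',0,100,p[2]))
off=np.array(p)-handle('L',0,100,p[2])
plan([(np.array(handle('L',t,100,p[2]))+off*[1,1,0],ori(5.6-min(t*25,40))) for t in (.15,.3,.5,.7,.9,1.1,1.3,1.5,1.65,1.8)])
```

```text
[1.025 0.882 0.   ]
at [ 496.729 -163.58   168.4  ] phi/tilt z [ 0.007 -0.    -1.   ] j [-0.008  0.266 -0.337  0.    -0.96  -1.468] F [-0.287  4.156  6.361] w 9.2 t 4.625
[ 482. -158.  168.] -> [ 1.45  0.72 -0.01] [-0.     0.007  0.063] rows 0.3
[ 468. -150.  168.] -> [ 2.77  1.65 -0.02] [-0.     0.007  0.129] rows 0.7
[ 451. -136.  168.] -> [ 4.3   3.18 -0.03] [0.    0.007 0.216] rows 1.2
[ 437. -119.  168.] -> [ 5.49  4.98 -0.04] [0.    0.007 0.303] rows 1.6
[ 427. -100.  168.] -> [ 6.29  6.99 -0.05] [0.001 0.007 0.391] rows 2.1
[421. -79. 168.] -> [ 6.69  9.11 -0.05] [0.001 0.007 0.478] rows 2.6
[420. -58. 168.] -> [ 6.65 11.27 -0.05] [0.001 0.007 0.565] rows 3.0
[422. -36. 168.] -> [ 6.19 13.37 -0.05] [0.001 0.007 0.652] rows 3.5
[427. -21. 168.] -> [ 5.57 14.87 -0.05] [0.002 0.007 0.696] rows 3.7
[434.  -6. 168.] -> [ 4.73 16.26 -0.04] [0.002 0.007 0.696] rows 3.7
```

Emit:
move_arm --moves '[{"gripper": -1, "xyz": [1.45, 0.72, 0], "angular": [0, 0, 0.06]}, {"gripper": -1, "xyz": [2.77, 1.65, 0], "angular": [0, 0, 0.13]}, {"gripper": -1, "xyz": [4.3, 3.18, 0], "angular": [0, 0, 0.21]}, {"gripper": -1, "xyz": [5.49, 4.98, 0], "angular": [0, 0, 0.3]}, {"gripper": -1, "xyz": [6.29, 6.99, 0], "angular": [0, 0, 0.39]}, {"gripper": -1, "xyz": [6.69, 9.11, 0], "angular": [0, 0, 0.48]}, {"gripper": -1, "xyz": [6.65, 11.27, 0], "angular": [0, 0, 0.56]}, {"gripper": -1, "xyz": [6.19, 13.37, 0], "angular": [0, 0, 0.65]}, {"gripper": -1, "xyz": [5.57, 14.87, 0], "angular": [0, 0, 0.7]}, {"gripper": -1, "xyz": [4.9, 16.0, 0], "angular": [0, 0, 0.7]}]'

```text
clock: 5.88
position: [420.9, -11.0, 166.7]
ee_rot: [0.3, 0.954, -0.004, -0.009]
contact_force: [-37.5, 13.6, 23.5]
gripper_width: 9.2
```

Run:
```python
from h import *
p,d=arm.get_image("top"); W=cloud("top",d); cv2.imwrite("pics/t3.png",cv2.resize(p[180:340,240:510],None,fx=2.5,fy=2.5,interpolation=2))
z=(abs(W[...,2]-222)<7)&(d>0);z[:240]=0;z[:,:330]=0;z[:,400:]=0
q=W[z];print(len(q),cv2.boxPoints(cv2.minAreaRect(q[:,:2].astype(np.float32))))
x,y,_=handle('R',0,88,172)
s=arm.read_state()["position"]
plan([([s[0],s[1],290],ori(-34)),([x-60,y,300],ori(5.6)),([x,y,300],ori(5.6)),([x,y,168],ori(5.6))])
```

```text
362 [[ 362.221  -45.08 ]
 [ 570.575 -120.435]
 [ 586.503  -76.393]
 [ 378.149   -1.038]]
at [421.43   -9.688 166.614] phi/tilt z [-0.02  -0.002 -1.   ] j [ 0.362  0.111 -0.544 -0.007 -0.935 -2.538] F [-32.844  11.709  29.504] w 9.4 t 5.925
[421. -10. 290.] -> [  0.19  -0.16 -12.34] [-0.013 -0.016 -0.016] rows 2.0
[ 445. -264.  300.] -> [-16.31 -19.65 -13.34] [-0.007 -0.019 -0.707] rows 4.6
[ 505. -264.  300.] -> [-21.23 -16.22 -13.46] [-0.007 -0.019 -0.707] rows 4.8
[ 505. -264.  168.] -> [-21.44 -16.05  -0.27] [-0.007 -0.019 -0.707] rows 4.3
```

View pics/t3.png

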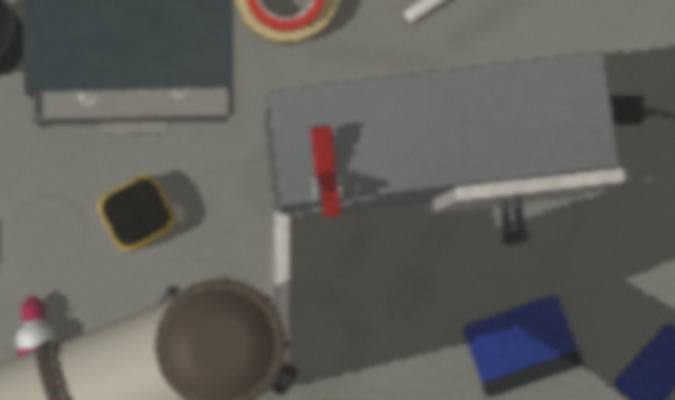

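Emit:
move_arm --moves '[{"gripper": 0, "xyz": [0, 0, 0], "angular": [0, 0, 0]}, {"gripper": 0, "xyz": [0, 0, 0], "angular": [0, 0, 0]}, {"gripper": 0, "xyz": [0, 0, -6], "angular": [0, 0, 0]}, {"gripper": 0, "xyz": [0, 0, -12.3], "angular": [0, 0, 0]}, {"gripper": 0, "xyz": [-16.3, -19.6, -13.3], "angular": [0, 0, -0.71]}, {"gripper": 0, "xyz": [-16.3, -19.6, -13.3], "angular": [0, 0, -0.71]}, {"gripper": 0, "xyz": [-16.3, -19.6, -13.3], "angular": [0, 0, -0.71]}, {"gripper": 0, "xyz": [-16.3, -19.6, -13.3], "angular": [0, 0, -0.71]}, {"gripper": 0, "xyz": [-21.2, -16.2, -11.3], "angular": [0, 0, -0.71]}, {"gripper": 0, "xyz": [-21.2, -16.2, -9], "angular": [0, 0, -0.71]}]'

```text
clock: 7.18
position: [515.2, -266.1, 256.5]
ee_rot: [-0.051, 0.999, -0.001, 0.002]
contact_force: [-0.7, -0.1, 0.0]
gripper_width: 42.9
```

Run:
```python
from h import *
p,d=arm.get_image("wrist"); cv2.imwrite("pics/w4.png",p)
x,y,_=handle('R',0,88,172)
plan([([x,y,168],ori(5.6))])
```

```text
at [ 513.776 -265.079  250.995] phi/tilt z [-0.004  0.002 -1.   ] j [-0.197  0.294 -0.076 -0.001 -1.205 -1.272] F [ 1.353 -0.005 -2.861] w 42.4 t 7.225
[ 505. -264.  168.] -> [0.79 0.18 8.3 ] [ 0.002 -0.004  0.004] rows 1.3
```

View pics/w4.png

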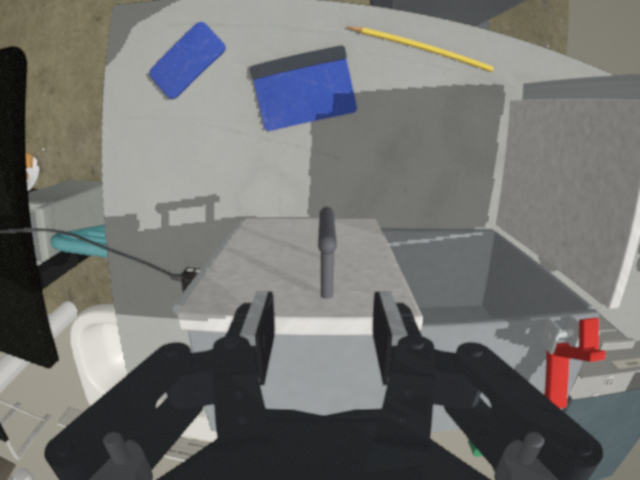

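Right handle bar at px (327,245), centred between the fingers; the left leaf stands wide open at right. Descending and gripping.

Emit:
move_arm --moves '[{"gripper": 0, "xyz": [0.8, 0.2, 2], "angular": [0, 0, 0]}, {"gripper": 0, "xyz": [0.8, 0.2, 8.3], "angular": [0, 0, 0]}, {"gripper": 0, "xyz": [0.8, 0.2, 8.3], "angular": [0, 0, 0]}, {"gripper": -1, "xyz": [0.8, 0.2, 8.3], "angular": [0, 0, 0]}, {"gripper": -1, "xyz": [0.8, 0.2, 8.3], "angular": [0, 0, 0]}, {"gripper": -1, "xyz": [0.8, 0.2, 8.3], "angular": [0, 0, 0]}, {"gripper": -1, "xyz": [0.8, 0.2, 8.3], "angular": [0, 0, 0]}]'

```text
clock: 8.1
position: [506.8, -264.8, 176.0]
ee_rot: [-0.053, 0.999, -0.003, 0.003]
contact_force: [0.6, -8.4, -0.6]
gripper_width: 8.7
```

Run:
```python
from h import *
p=arm.read_state()["position"]
off=np.array(p)-handle('R',0,88,p[2]); print(off)
plan([(np.array(handle('R',t,88,p[2]))+off*[1,1,0],ori(5.6+min(t*25,40))) for t in (.15,.3,.5,.7,.9,1.1,1.3,1.5,1.65,1.8)])
```

```text
[ 1.379 -0.841  0.   ]
at [ 506.789 -264.832  175.985] phi/tilt z [ 0.007 -0.006 -1.   ] j [-0.196  0.337 -0.214  0.005 -1.012 -1.272] F [ 0.573 -8.448 -0.583] w 8.7 t 8.1
[ 495. -273.  176.] -> [ 1.27 -0.7  -0.  ] [-0.006  0.006 -0.058] rows 0.3
[ 484. -283.  176.] -> [ 2.43 -1.58 -0.01] [-0.007  0.006 -0.123] rows 0.7
[ 473. -299.  176.] -> [ 3.74 -3.01 -0.  ] [-0.007  0.006 -0.211] rows 1.1
[ 465. -316.  176.] -> [ 4.74 -4.67 -0.  ] [-0.007  0.005 -0.298] rows 1.6
[ 460. -335.  176.] -> [ 5.4  -6.5   0.01] [-0.007  0.005 -0.385] rows 2.1
[ 459. -354.  176.] -> [ 5.67 -8.42  0.02] [-0.008  0.005 -0.472] rows 2.5
[ 462. -374.  176.] -> [  5.56 -10.35   0.03] [-0.008  0.004 -0.56 ] rows 3.0
[ 469. -392.  176.] -> [  5.07 -12.23   0.04] [-0.008  0.004 -0.647] rows 3.5
[ 477. -404.  176.] -> [  4.46 -13.55   0.06] [-0.008  0.004 -0.69 ] rows 3.7
[ 486. -415.  176.] -> [  3.66 -14.76   0.07] [-0.008  0.004 -0.69 ] rows 3.7
```

Emit:
move_arm --moves '[{"gripper": -1, "xyz": [1.27, -0.7, 0], "angular": [0, 0, -0.06]}, {"gripper": -1, "xyz": [2.43, -1.58, 0], "angular": [0, 0, -0.12]}, {"gripper": -1, "xyz": [3.74, -3.0, 0], "angular": [0, 0, -0.21]}, {"gripper": -1, "xyz": [4.74, -4.67, 0], "angular": [0, 0, -0.3]}, {"gripper": -1, "xyz": [5.4, -6.5, 0], "angular": [0, 0, -0.38]}, {"gripper": -1, "xyz": [5.67, -8.42, 0], "angular": [0, 0, -0.47]}, {"gripper": -1, "xyz": [5.56, -10.35, 0], "angular": [0, 0, -0.56]}, {"gripper": -1, "xyz": [5.07, -12.2, 0], "angular": [0, 0, -0.64]}, {"gripper": -1, "xyz": [4.46, -13.5, 0], "angular": [0, 0, -0.69]}, {"gripper": -1, "xyz": [3.8, -14.5, 0], "angular": [0, 0, -0.69]}]'

```text
clock: 9.35
position: [472.5, -413.4, 175.9]
ee_rot: [-0.387, 0.922, 0.003, -0.009]
contact_force: [-25.1, -9.7, 8.9]
gripper_width: 8.8
```

Run:
```python
from h import *
p,d=arm.get_image("top"); W=cloud("top",d)
cv2.imwrite("pics/t5.png",cv2.resize(p[180:350,195:510],None,fx=2.5,fy=2.5,interpolation=2))
s=arm.read_state()["position"]
plan([([s[0],s[1],320],ori(40)),([400,150,320],ori(5)),([440,183,200],ori(5,-40))])
```

```text
at [ 473.452 -414.705  175.935] phi/tilt z [-0.018 -0.003 -1.   ] j [-0.458  0.439 -0.055  0.012 -1.091 -0.323] F [-22.348 -11.235   7.836] w 8.7 t 9.4
[ 473. -415.  320.] -> [  0.21   0.15 -14.4 ] [ 0.01  -0.015  0.098] rows 2.3
[400 150 320] -> [-34.99  44.91 -14.45] [ 0.005 -0.018  0.708] rows 9.4
[440 183 200] -> [-40.32  44.24  -2.53] [-0.242  0.651  0.68 ] rows 9.6
```

View pics/t5.png

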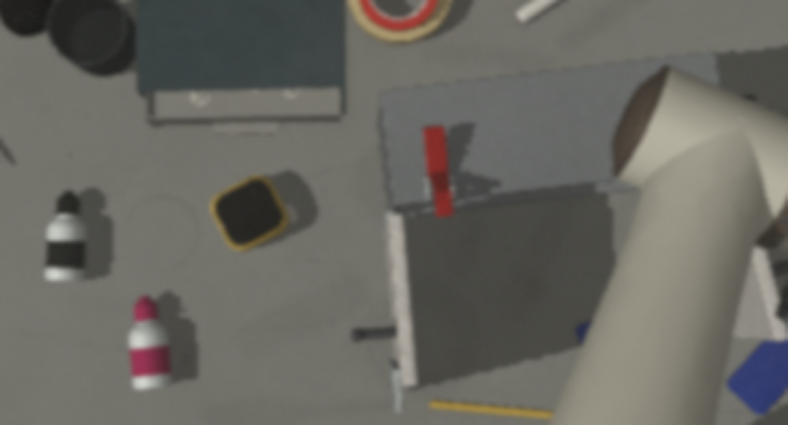

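Emit:
move_arm --moves '[{"gripper": 0, "xyz": [0, 0, 0], "angular": [0, 0, 0]}, {"gripper": 0, "xyz": [0, 0, 0], "angular": [0, 0, 0]}, {"gripper": 0, "xyz": [0, 0, -6], "angular": [0, 0, 0]}, {"gripper": -0.5, "xyz": [0, 0, -12.4], "angular": [0, 0, 0]}, {"gripper": -1, "xyz": [0, 0, -14.4], "angular": [0, 0, 0.3]}, {"gripper": -1, "xyz": [-16, 23, -14.4], "angular": [0, 0, 0.75]}, {"gripper": -1, "xyz": [-16, 23, -14.4], "angular": [0, 0, 0.75]}, {"gripper": -1, "xyz": [-16, 23, -14.4], "angular": [0, 0, 0.75]}, {"gripper": -1, "xyz": [-16, 23, -14.4], "angular": [0, 0, 0.75]}, {"gripper": -1, "xyz": [-16, 23, -14.4], "angular": [0, 0, 0.75]}]'

```text
clock: 10.65
position: [429.6, -133.1, 319.4]
ee_rot: [-0.023, 1.0, -0.0, 0.003]
contact_force: [0.4, -0.7, -0.4]
gripper_width: 0.2
```

```bash
sed -i 's/^def plan(wps):/def plan(wps):\n    import json; q=arm.read_state(); open("log.jsonl","a").write(json.dumps([list(q["joints"]),list(q["position"]),list(q["ee_rot"])])+"\\n")/' h.py
python3 - <<'E'
from h import *
plan([([415,-120,300],ori(0)),([415,-120,185],ori(0)),([415,-52,185],ori(0)),([415,-65,185],ori(0)),([415,-65,300],ori(0))])
E
```

```text
at [ 429.592 -133.059  319.388] phi/tilt z [ 0.006 -0.    -1.   ] j [ 0.063  0.019 -0.241  0.    -1.305 -1.588] F [ 0.408 -0.708 -0.419] w 0.2 t 10.65
[ 415 -120  300] -> [1.41 1.37 1.93] [-0.     0.006  0.046] rows 0.4
[ 415 -120  185] -> [ 1.48  1.38 13.43] [-0.     0.006  0.046] rows 2.2
[415 -52 185] -> [ 1.16  8.17 13.43] [-0.     0.006  0.046] rows 2.5
[415 -65 185] -> [ 1.22  6.87 13.43] [-0.     0.006  0.046] rows 2.4
[415 -65 300] -> [1.15 6.87 1.93] [-0.     0.006  0.046] rows 1.2
```

Emit:
move_arm --moves '[{"gripper": -1, "xyz": [1.4, 1.4, 7], "angular": [0, 0, 0.05]}, {"gripper": -1, "xyz": [1.4, 1.4, 13], "angular": [0, 0, 0.05]}, {"gripper": -1, "xyz": [1.4, 3.5, 13], "angular": [0, 0, 0.05]}, {"gripper": -1, "xyz": [1.4, 5.3, 13], "angular": [0, 0, 0.05]}, {"gripper": -1, "xyz": [1.3, 6.8, 13], "angular": [0, 0, 0.05]}, {"gripper": -1, "xyz": [1.2, 8.0, 13], "angular": [0, 0, 0.05]}, {"gripper": -1, "xyz": [1.2, 8.0, 13], "angular": [0, 0, 0.05]}, {"gripper": -1, "xyz": [1.2, 6.9, 12.5], "angular": [0, 0, 0.05]}, {"gripper": -1, "xyz": [1.2, 6.9, 6], "angular": [0, 0, 0.05]}, {"gripper": -0.5, "xyz": [1.2, 6.9, 0], "angular": [0, 0, 0.05]}]'

```text
clock: 11.9
position: [414.4, -67.3, 318.2]
ee_rot: [0.003, 1.0, 0.0, -0.0]
contact_force: [2.1, 1.2, 0.1]
gripper_width: 17.1
```

Run:
```python
from h import *
plan([([415,60,320],ori(0,-25)),([440,182,200],ori(5,-40))])
```

```text
at [414.436 -67.348 318.246] phi/tilt z [-0.001  0.    -1.   ] j [ 0.229 -0.034 -0.295 -0.    -1.309 -1.806] F [2.124 1.166 0.085] w 17.1 t 11.9
[415  60 320] -> [ 0.02 12.73 -0.17] [ 0.001  0.436 -0.006] rows 2.3
[440 182 200] -> [-2.41 24.95 11.83] [ 0.033  0.697 -0.09 ] rows 4.4
```

Emit:
move_arm --moves '[{"gripper": 0.5, "xyz": [0, 6, 0], "angular": [0, 0.18, 0]}, {"gripper": 0.5, "xyz": [0, 12.7, 0], "angular": [0, 0.43, -0.01]}, {"gripper": 0.5, "xyz": [-2.4, 20, 3], "angular": [0.03, 0.55, -0.09]}, {"gripper": 0.5, "xyz": [-2.4, 25, 11.8], "angular": [0.03, 0.7, -0.09]}, {"gripper": 0.5, "xyz": [-2.4, 25, 11.8], "angular": [0.03, 0.7, -0.09]}, {"gripper": 0.5, "xyz": [-2.4, 25, 11.8], "angular": [0.03, 0.7, -0.09]}, {"gripper": 0.5, "xyz": [-2.4, 25, 11.8], "angular": [0.03, 0.7, -0.09]}, {"gripper": 0.5, "xyz": [-2.4, 25, 11.8], "angular": [0.03, 0.7, -0.09]}]'

```text
clock: 12.9
position: [440.9, 182.6, 200.5]
ee_rot: [-0.041, 0.939, -0.013, -0.341]
contact_force: [0.5, 0.5, 0.2]
gripper_width: 64.3
```

Run:
```python
from h import *
plan([([418,180,20],ori(5,-40))])
p,d=arm.get_image("wrist"); cv2.imwrite("pics/w6.png",p)
p,d=arm.get_image("scene"); cv2.imwrite("pics/s6.png",p)
```

```text
at [440.912 182.593 200.529] phi/tilt z [-0.639 -0.052 -0.767] j [ 0.538  0.522  0.082 -0.292 -1.766 -1.982] F [0.548 0.483 0.215] w 64.3 t 12.9
[418 180  20] -> [-9.8  -0.14 15.33] [0.004 0.002 0.002] rows 2.9
```

View pics/s6.png

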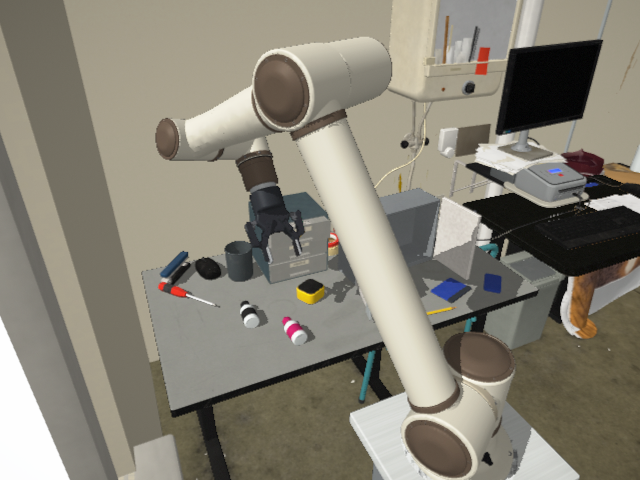

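```bash
cat > kin.py <<'E'
from h import *
from scipy.optimize import least_squares
import json,os
def fk(q,P):
    a,d1,L2,b,L3,D,L=P
    R=Rn.from_euler('z',q[0]); p=np.array([0,0,d1.real])+R.apply([a,0,0])
    R=R*Rn.from_euler('y',q[1]); p=p+R.apply([0,0,L2])
    R=R*Rn.from_euler('y',-q[2]); p=p+R.apply([L3,0,b])
    R=R*Rn.from_euler('x',S4*q[3]); p=p+R.apply([0,-D,0])
    R=R*Rn.from_euler('y',-q[4]); R=R*Rn.from_euler('x',S6*q[5])  # tool axis = x
    return p+R.apply([L,0,0]),R
S4=S6=1
OLD=[([-.857,.386,.007,0,-1.194,-.259],[274.33,-560.95,230.25]),([.125,.005,-.205,-.001,-1.362,-1.595],[431.7,-106.7,340]),([.107,.295,-.084,0,-1.193,-1.583],[569.7,-99.8,247.3]),([-.008,.266,-.337,0,-.96,-1.468],[496.7,-163.6,168.4]),([.362,.111,-.544,-.007,-.935,-2.538],[421.4,-9.7,166.6]),([-.458,.439,-.055,.012,-1.091,-.323],[473.45,-414.7,175.9])]
def data(): return OLD+[(r[0],r[1]) for r in map(json.loads,open("log.jsonl"))]
def fit():
    f=lambda P:np.concatenate([fk(q,P)[0]-p for q,p in data()])
    return least_squares(f,[40,245,555,0,425,160,360])
E
python3 - <<'E'
import kin; from kin import *
rows=[json.loads(l) for l in open("log.jsonl")]
for s4 in(1,-1):
    kin.S4=s4; r=fit(); print(s4,r.x.round(1),np.abs(r.fun).max().round(1))
    for s6 in(1,-1):
        kin.S6=s6; T=[(fk(r_[0],r.x)[1].inv()*Rn.from_quat(r_[2])).as_matrix().round(2).tolist() for r_ in rows]; print(s6,T[0],T[-1])
E
```

```text
1 [ -8.9  82.  468.3  33.  425.8 143.6 160.2] 124.4
1 [[0.0, 0.0, 1.0], [1.0, -0.03, 0.0], [0.03, 1.0, -0.0]] [[-0.19, -0.51, 0.84], [0.78, -0.6, -0.19], [0.6, 0.62, 0.51]]
-1 [[0.0, 0.0, 1.0], [-1.0, -0.0, 0.0], [0.0, -1.0, 0.0]] [[-0.19, -0.51, 0.84], [-0.97, -0.05, -0.25], [0.17, -0.86, -0.48]]
-1 [ -0.6 160.9 564.6   0.1 422.5 159.8 297.5] 0.3
1 [[0.0, 0.0, 1.0], [1.0, -0.03, -0.0], [0.03, 1.0, -0.0]] [[0.0, 0.0, 1.0], [0.68, -0.73, 0.0], [0.73, 0.68, -0.0]]
-1 [[0.0, 0.0, 1.0], [-1.0, -0.0, 0.0], [0.0, -1.0, 0.0]] [[0.0, 0.0, 1.0], [-1.0, -0.0, 0.0], [0.0, -1.0, 0.0]]
```

```bash
cat >> kin.py <<'E'
S4=S6=-1; P0=[0,161,565,0,422,160,297.5]
T=Rn.from_matrix([[0,0,1],[-1,0,0],[0,-1,0]])
LO=np.array([-3.14,-1.21,-1.07,-3.16,-2.99,-3.1]);HI=np.array([3.14,2.06,1.41,2.05,-.16,3.1])
P0=[np.float64(v) for v in P0]
def ik(x,o,q0s):
    out=[]
    for q0 in q0s:
        def f(q):
            p,R=fk(q,P0); return np.r_[(p-x)/100,((R*T).inv()*o).as_rotvec()]
        r=least_squares(f,np.clip(q0,LO+.02,HI-.02),bounds=(LO,HI))
        if r.cost<1e-8 and not any(np.allclose(r.x,s,atol=.02) for s in out): out.append(r.x)
    return out
def wristpts(q):
    a,d1,L2,b,L3,D,L=P0;R=Rn.from_euler('z',q[0]);R=R*Rn.from_euler('y',q[1]);e=np.array([0,0,d1])+R.apply([0,0,L2])
    R=R*Rn.from_euler('y',-q[2]);w=e+R.apply([L3,0,0]);R=R*Rn.from_euler('x',-q[3]);return e,w,w+R.apply([0,-D,0])
E
python3 - <<'E'
from kin import *
rng=np.random.default_rng(0)
seeds=[LO+(HI-LO)*rng.random(6)*[.3,.5,1,1,1,1]+[.3*6.28*.9,.2,0,0,0,0] for _ in range(14)]
seeds=[np.array([rng.uniform(-1,.5),rng.uniform(0,1),rng.uniform(-1,.5),rng.uniform(-3.1,2),rng.uniform(-2.5,-.2),rng.uniform(-3,3)]) for _ in range(14)]
for y in(-30,-95):
  for phi in(-25,-5,10):
    for a in(45,55,65):
      o=ori(phi,a); g=np.array(cab(-15,y,16+40)); x=g+19*o.as_matrix()[:,2]
      for q in ik(x,o,seeds):
        e,w,c=wristpts(q); print(y,phi,a,q.round(2),"elbow",e.round(),"w",w.round(),"c",c.round())
E
```

```text
-30 -25 45 [-0.64  0.49 -0.51 -2.51 -0.25  1.1 ] elbow [ 213. -160.  659.] w [ 396. -298.  304.] c [ 410. -147.  253.]
-30 -25 55 [-0.72  0.57 -0.7  -2.77 -0.68  1.44] elbow [ 231. -201.  636.] w [ 325. -282.  233.] c [ 381. -133.  216.]
-30 -25 65 [-0.74  0.68 -0.79 -2.82 -1.04  1.54] elbow [ 264. -241.  599.] w [ 294. -269.  179.] c [ 359. -123.  174.]
-30 -5 45 [-0.45  0.48 -0.31 -1.44 -0.26  0.13] elbow [ 233. -112.  663.] w [ 502. -242.  365.] c [ 392. -213.  253.]
-30 -5 55 [-0.7   0.54 -0.43 -2.03 -0.55  0.9 ] elbow [ 223. -187.  645.] w [ 406. -340.  297.] c [ 361. -210.  216.]
-30 -5 65 [-0.81  0.65 -0.54 -2.24 -0.87  1.24] elbow [ 236. -246.  612.] w [ 345. -360.  221.] c [ 337. -208.  174.]
-30 10 45 [-0.5   0.5  -0.26 -1.29 -0.48  0.19] elbow [ 240. -130.  656.] w [ 509. -275.  364.] c [ 394. -264.  253.]
-30 10 55 [-0.66  0.56 -0.31 -1.64 -0.66  0.66] elbow [ 236. -184.  640.] w [ 452. -353.  319.] c [ 363. -269.  216.]
-30 10 65 [-0.78  0.64 -0.37 -1.86 -0.88  0.97] elbow [ 241. -239.  613.] w [ 400. -397.  255.] c [ 339. -274.  174.]
-95 -25 55 [-0.79  0.58 -0.55 -2.58
[... 210 characters left out ...]
45 [-0.52  0.52 -0.23 -1.3  -0.31  0.03] elbow [ 242. -138.  653.] w [ 510. -292.  366.] c [ 398. -277.  253.]
-95 -5 55 [-0.73  0.57 -0.3  -1.83 -0.53  0.71] elbow [ 225. -202.  638.] w [ 428. -384.  315.] c [ 367. -275.  216.]
-95 -5 65 [-0.85  0.65 -0.4  -2.09 -0.81  1.08] elbow [ 226. -259.  609.] w [ 362. -416.  242.] c [ 343. -273.  174.]
-95 10 45 [-0.57  0.55 -0.17 -1.19 -0.54  0.15] elbow [ 248. -160.  643.] w [ 515. -332.  365.] c [ 400. -329.  253.]
-95 10 55 [-0.72  0.6  -0.2  -1.52 -0.69  0.55] elbow [ 239. -208.  629.] w [ 461. -403.  328.] c [ 370. -334.  216.]
-95 10 65 [-0.83  0.67 -0.25 -1.74 -0.89  0.84] elbow [ 237. -258.  604.] w [ 411. -448.  270.] c [ 346. -338.  174.]
```

```bash
cat >> kin.py <<'E'
def pick(cx,cy,yaw,a=-40,h=40,z=5):
    o=ori(yaw,a); u=np.array([np.cos(np.radians(yaw)),np.sin(np.radians(yaw))])
    g=np.array([cx,cy])-u*(45-h); zt=o.as_matrix()[:,2]; return np.array([*(g+19*zt[:2]),z]),o
def place(xc,yc,phi,a=50,h=40,lift=0,back=0):
    o=ori(phi,a); u=np.array([np.cos(np.radians(phi)),np.sin(np.radians(phi)),0])
    return np.array(cab(xc,yc,16+h+lift))+19*o.as_matrix()[:,2]-back*u,o
def follow(wps,q,n=12):
    """continuity check of straight segments from joint state q"""
    p,R=fk(q,P0); o=R*T
    for x,o2 in wps:
        w=(o.inv()*o2).as_rotvec(); mx=0
        for k in range(1,n+1):
            s=ik(p+(x-p)*k/n,o*Rn.from_rotvec(w*k/n),[q])
            if not s: print("FAIL",k,x); return
            mx=max(mx,np.abs(s[0]-q).max()); q=s[0]
        print("ok",np.round(x),q.round(2),"maxstep",mx.round(2)); p,o=np.array(x),o2
    return q
E
python3 - <<'E'
from kin import *
pk=pick(418,180,5)
up=(pk[0]+[0,0,190],pk[1])
plan([pk])
q=follow([pk,up],np.array(arm.read_state()["joints"]))
for mid in ([(np.array([430,0,400]),ori(5,10)),(np.array([440,-170,400]),ori(10,50))],
            [(np.array([430,0,420]),ori(5,-20)),(np.array([460,-170,420]),ori(15,15)),],):
    follow(mid+[place(-15,-40,10,back=140,lift=12),place(-15,-40,10,lift=12),place(-15,-40,10)],q)
E
```

```text
at [440.579 182.706 200.249] phi/tilt z [-0.639 -0.052 -0.767] j [ 0.538  0.522  0.081 -0.292 -1.765 -1.982] F [0.023 0.107 0.894] w 64.2 t 13.0
[401. 178.   5.] -> [-9.46 -0.16 17.54] [0.004 0.002 0.002] rows 3.2
ok [401. 178.   5.] [ 0.57  0.71 -0.16 -0.31 -1.35 -1.88] maxstep 0.04
ok [401. 178. 195.] [ 0.57  0.47 -0.03 -0.3  -1.71 -1.99] maxstep 0.03
ok [430   0 400] [ 0.42 -0.14 -0.23  0.06 -1.32 -1.92] maxstep 0.06
ok [ 440 -170  400] [-0.3  -0.26 -0.34 -0.54 -0.75 -0.85] maxstep 0.19
ok [ 465. -262.   56.] [-0.84  0.44 -0.45 -1.43 -0.72  0.61] maxstep 0.13
ok [ 603. -237.   56.] [-0.58  0.51 -0.26 -1.43 -0.56  0.38] maxstep 0.02
ok [ 603. -237.   44.] [-0.59  0.53 -0.26 -1.46 -0.57  0.43] maxstep 0.0
ok [430   0 420] [ 0.32  0.15  0.14 -0.08 -1.89 -1.82] maxstep 0.04
ok [ 460 -170  420] [-0.08 -0.04 -0.05 -0.09 -1.32 -1.22] maxstep 0.07
ok [ 465. -262.   56.] [-0.84  0.44 -0.45 -1.43 -0.72  0.61] maxstep 0.26
ok [ 603. -237.   56.] [-0.58  0.51 -0.26 -1.43 -0.56  0.38] maxstep 0.02
ok [ 603. -237.   44.] [-0.59  0.53 -0.26 -1.46 -0.57  0.43] maxstep 0.0
```

Emit:
move_arm --moves '[{"gripper": 0.5, "xyz": [-3, 0, 5.5], "angular": [0, 0, 0]}, {"gripper": 0.5, "xyz": [-6, -0.1, 11], "angular": [0, 0, 0]}, {"gripper": 0.5, "xyz": [-8.5, -0.1, 15.8], "angular": [0, 0, 0]}, {"gripper": 0.5, "xyz": [-9.4, -0.15, 17.4], "angular": [0, 0, 0]}, {"gripper": 0.5, "xyz": [-9.4, -0.15, 17.4], "angular": [0, 0, 0]}, {"gripper": -1, "xyz": [-9.4, -0.15, 17.4], "angular": [0, 0, 0]}, {"gripper": -1, "xyz": [-9.4, -0.15, 17.4], "angular": [0, 0, 0]}, {"gripper": -1, "xyz": [-9.4, -0.15, 17.4], "angular": [0, 0, 0]}, {"gripper": -1, "xyz": [-9.4, -0.15, 17.4], "angular": [0, 0, 0]}, {"gripper": -1, "xyz": [-9.4, -0.15, 17.4], "angular": [0, 0, 0]}]'

```text
clock: 14.25
position: [402.0, 179.6, 6.7]
ee_rot: [-0.042, 0.939, -0.013, -0.341]
contact_force: [3.3, 1.5, 6.3]
gripper_width: 35.9
```

Run:
```python
from kin import *
pk=pick(418,180,5)
up=(pk[0]+[0,0,190],pk[1])
plan([up,(np.array([430,0,400]),ori(5,10))])
p,d=arm.get_image("wrist"); cv2.imwrite("pics/w7.png",p)
```

```text
at [402.04  179.566   6.65 ] phi/tilt z [-0.639 -0.053 -0.767] j [ 0.565  0.712 -0.155 -0.309 -1.351 -1.876] F [3.279 1.458 6.288] w 35.9 t 14.25
[401. 178. 195.] -> [ 12.17  -0.01 -14.37] [0.002 0.002 0.004] rows 3.0
[430   0 400] -> [ 24.35 -17.96 -31.02] [ 0.004 -0.87   0.003] rows 6.9
```

View pics/w7.png

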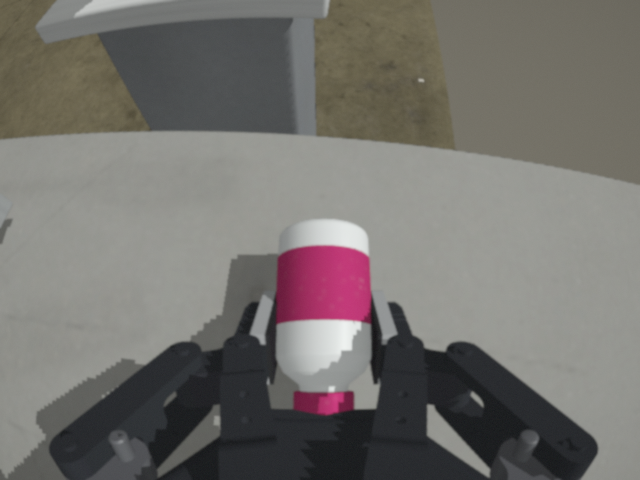

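Magenta held squarely across the body near mid-height (px 323,310; width 35.9). Lift and carry.

Emit:
move_arm --moves '[{"gripper": -1, "xyz": [4, 0, -4.8], "angular": [0, 0, 0]}, {"gripper": -1, "xyz": [8, 0, -9.6], "angular": [0, 0, 0]}, {"gripper": -1, "xyz": [12, 0, -14.4], "angular": [0, 0, 0]}, {"gripper": -1, "xyz": [15, -4, -19], "angular": [0, -0.17, 0]}, {"gripper": -1, "xyz": [18, -8, -23], "angular": [0, -0.34, 0]}, {"gripper": -1, "xyz": [20, -12, -26], "angular": [0, -0.52, 0]}, {"gripper": -1, "xyz": [22, -15, -29], "angular": [0, -0.7, 0]}, {"gripper": -1, "xyz": [24.3, -18, -31], "angular": [0, -0.87, 0]}, {"gripper": -1, "xyz": [24.3, -18, -31], "angular": [0, -0.87, 0]}]'

```text
clock: 15.42
position: [427.5, -2.3, 402.3]
ee_rot: [-0.043, 0.995, 0.007, 0.09]
contact_force: [1.0, 0.5, -1.1]
gripper_width: 36.2
```

Run:
```python
from kin import *
plan([(np.array([440,-170,400]),ori(10,50)),place(-15,-40,10,back=140,lift=12)])
```

```text
at [427.506  -2.314 402.308] phi/tilt z [ 0.178  0.021 -0.984] j [ 0.417 -0.146 -0.224  0.055 -1.321 -1.912] F [ 1.026  0.54  -1.148] w 36.2 t 15.425
[ 440 -170  400] -> [  0.22 -16.81   0.1 ] [-0.041 -0.692 -0.081] rows 3.7
[ 465. -262.   56.] -> [  4.65 -26.34  34.23] [-0.041 -0.692 -0.081] rows 7.0
```

Emit:
move_arm --moves '[{"gripper": -1, "xyz": [0, -4, 0], "angular": [0, -0.17, -0.02]}, {"gripper": -1, "xyz": [0, -8, 0], "angular": [-0.02, -0.35, -0.04]}, {"gripper": -1, "xyz": [0.1, -12.5, 0], "angular": [-0.03, -0.52, -0.06]}, {"gripper": -1, "xyz": [0.2, -16.8, 0], "angular": [-0.04, -0.69, -0.08]}, {"gripper": -1, "xyz": [0.2, -16.8, 0.1], "angular": [-0.04, -0.69, -0.08]}, {"gripper": -1, "xyz": [0.2, -16.8, 0.1], "angular": [-0.04, -0.69, -0.08]}]'

```text
clock: 16.18
position: [442.0, -169.9, 394.7]
ee_rot: [-0.077, 0.906, 0.036, 0.414]
contact_force: [0.1, -0.1, -0.7]
gripper_width: 36.3
```

Run:
```python
from kin import *
w=[place(-15,-40,10,back=140,lift=120),place(-15,-40,10,back=140,lift=14)]
plan(w); follow(w,np.array(arm.read_state()["joints"]))
```

```text
at [ 442.015 -169.941  394.695] phi/tilt z [ 0.745  0.128 -0.654] j [-0.279 -0.257 -0.351 -0.51  -0.738 -0.875] F [ 0.064 -0.099 -0.701] w 36.3 t 16.175
[ 465. -262.  164.] -> [16.95 -9.46 15.68] [-0.003 -0.015 -0.005] rows 4.0
[ 465. -262.   58.] -> [24.96 -9.48 22.62] [-0.003 -0.015 -0.005] rows 5.6
ok [ 465. -262.  164.] [-0.73  0.2  -0.4  -1.16 -0.72  0.16] maxstep 0.09
ok [ 465. -262.   58.] [-0.83  0.43 -0.44 -1.42 -0.71  0.6 ] maxstep 0.04
```

Emit:
move_arm --moves '[{"gripper": -1, "xyz": [4, -2.3, 4], "angular": [0, 0, 0]}, {"gripper": -1, "xyz": [8, -4.7, 8], "angular": [0, 0, 0]}, {"gripper": -1, "xyz": [13, -7.5, 12], "angular": [0, -0.01, 0]}, {"gripper": -1, "xyz": [17, -9.5, 15.7], "angular": [0, -0.01, 0]}, {"gripper": -1, "xyz": [21, -9.5, 19.2], "angular": [0, -0.01, 0]}, {"gripper": -1, "xyz": [25, -9.5, 22.6], "angular": [0, -0.01, 0]}, {"gripper": -1, "xyz": [25, -9.5, 22.6], "angular": [0, -0.01, 0]}, {"gripper": -1, "xyz": [25, -9.5, 22.6], "angular": [0, -0.01, 0]}]'

```text
clock: 17.18
position: [468.6, -260.0, 60.9]
ee_rot: [-0.081, 0.903, 0.036, 0.42]
contact_force: [0.2, 0.5, -0.1]
gripper_width: 35.8
```

Run:
```python
from kin import *
plan([place(-15,-40,10,lift=10),place(-15,-40,10)])
p,d=arm.get_image("scene"); cv2.imwrite("pics/s8.png",cv2.resize(p[150:360,270:500],None,fx=3,fy=2.8)[:600])
p,d=arm.get_image("wrist"); cv2.imwrite("pics/w8.png",p)
```

```text
at [ 468.569 -260.013   60.927] phi/tilt z [ 0.753  0.134 -0.644] j [-0.822  0.423 -0.441 -1.412 -0.709  0.579] F [ 0.239  0.465 -0.134] w 35.8 t 17.175
[ 603. -237.   54.] -> [-8.25 -0.14 10.91] [ 0.001 -0.002  0.005] rows 2.2
[ 603. -237.   44.] -> [-7.49 -0.14 11.56] [ 0.001 -0.002  0.005] rows 2.2
```

View pics/w8.png

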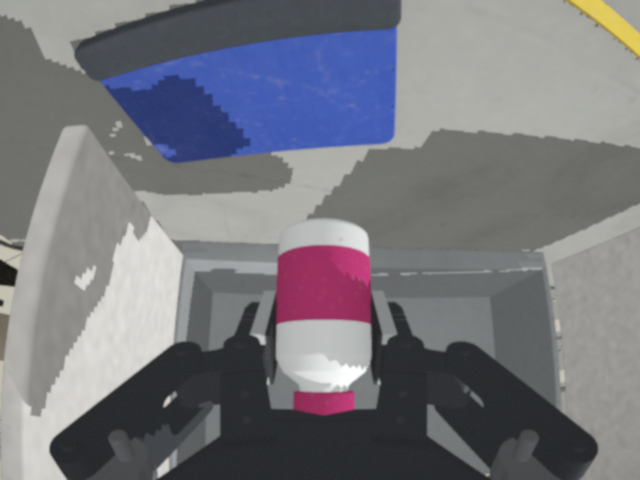

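Emit:
move_arm --moves '[{"gripper": -1, "xyz": [-2, 0, 2.7], "angular": [0, 0, 0]}, {"gripper": -1, "xyz": [-4.1, -0.1, 5.4], "angular": [0, 0, 0]}, {"gripper": -1, "xyz": [-6.2, -0.1, 8.2], "angular": [0, 0, 0]}, {"gripper": -1, "xyz": [-8.2, -0.1, 10.9], "angular": [0, 0, 0]}, {"gripper": -1, "xyz": [-8.2, -0.1, 10.9], "angular": [0, 0, 0]}, {"gripper": -1, "xyz": [-8.2, -0.1, 10.9], "angular": [0, 0, 0]}]'

```text
clock: 18.02
position: [602.1, -237.3, 54.7]
ee_rot: [-0.081, 0.903, 0.035, 0.421]
contact_force: [-0.4, 0.9, -1.6]
gripper_width: 36.5
```

Run:
```python
from kin import *
x,o=place(-15,-40,10); x[2]=45.5
plan([(x,o)])
```

```text
at [ 602.147 -237.347   54.675] phi/tilt z [ 0.755  0.132 -0.643] j [-0.586  0.51  -0.262 -1.434 -0.561  0.393] F [-0.416  0.9   -1.55 ] w 36.5 t 18.025
[ 603. -237.   46.] -> [ 0.63 -0.01  0.68] [-0.001  0.     0.005] rows 0.1
```

Emit:
move_arm --moves '[{"gripper": -1, "xyz": [0.4, 0, 0.3], "angular": [0, 0, 0]}, {"gripper": -1, "xyz": [0.65, 0, 0.6], "angular": [0, 0, 0]}, {"gripper": -1, "xyz": [0.75, 0, 0.65], "angular": [0, 0, 0]}, {"gripper": -1, "xyz": [0.75, 0, 0.65], "angular": [0, 0, 0]}]'

```text
clock: 18.52
position: [602.1, -238.1, 45.7]
ee_rot: [-0.08, 0.902, 0.037, 0.423]
contact_force: [-9.3, 1.3, 17.6]
gripper_width: 36.2
```

Emit:
move_arm --moves '[{"gripper": 0.2, "xyz": [0, 0, 0], "angular": [0, 0, 0]}, {"gripper": 0.2, "xyz": [0, 0, 0], "angular": [0, 0, 0]}, {"gripper": 0.2, "xyz": [0, 0, 0], "angular": [0, 0, 0]}, {"gripper": 0.2, "xyz": [1.2, 0, -1.4], "angular": [0, 0, 0]}, {"gripper": 0.2, "xyz": [3, 0, -3.6], "angular": [0, 0, 0]}, {"gripper": 0.2, "xyz": [6, 0, -7.1], "angular": [0, 0, 0]}, {"gripper": 0.2, "xyz": [9, 0, -10.7], "angular": [0, 0, 0]}, {"gripper": 0.2, "xyz": [9, 0, -10.7], "angular": [0, 0, 0]}]'

```text
clock: 19.52
position: [460.7, -262.6, 41.4]
ee_rot: [-0.078, 0.904, 0.036, 0.419]
contact_force: [0.7, -0.6, 0.2]
gripper_width: 51.1
```

Run:
```python
from kin import *
pk=pick(524,262.5,-5)
w=[(np.array([442,-170,390]),ori(10,50)),(np.array([430,0,400]),ori(5,10)),(pk[0]+[40,0,230],pk[1])]
plan(w); follow(w+[pk],np.array(arm.read_state()["joints"]))
p,d=arm.get_image("wrist"); cv2.imwrite("pics/w9.png",p)
p,d=arm.get_image("top"); W=cloud("top",d)
z=W[252:298,205:238]; q=z[(z[...,2]>14)&(z[...,2]<60)]; print(cv2.minAreaRect(q[:,:2].astype(np.float32)))
z=W[235:295,265:325]; q=z[(z[...,2]>20)&(z[...,2]<60)]; print("tape",cv2.minAreaRect(q[:,:2].astype(np.float32)))
```

```text
at [ 460.712 -262.557   41.352] phi/tilt z [ 0.752  0.13  -0.646] j [-0.855  0.465 -0.454 -1.452 -0.718  0.662] F [ 0.705 -0.641  0.244] w 51.1 t 19.525
[ 442 -170  390] -> [-26.43   9.45 -22.74] [-0.002 -0.005 -0.002] rows 5.8
[430   0 400] -> [-28.29  26.41 -22.07] [0.043 0.693 0.074] rows 7.1
[547. 264. 235.] -> [-26.05  50.43   0.82] [0.025 1.557 0.286] rows 9.1
ok [ 442 -170  390] [-0.3  -0.25 -0.36 -0.55 -0.73 -0.82] maxstep 0.13
ok [430   0 400] [ 0.42 -0.14 -0.23  0.06 -1.32 -1.92] maxstep 0.2
ok [547. 264. 235.] [ 0.51  0.69  0.52 -0.41 -1.97 -2.22] maxstep 0.08
ok [507. 264.   5.] [ 0.54  0.85  0.2  -0.39 -1.53 -2.06] maxstep 0.04
((523.5394897460938, 262.05438232421875), (38.78717041015625, 89.19961547851562), 87.46084594726562)
tape ((543.0079345703125, 79.29088592529297), (62.00136184692383, 65.83952331542969), 28.627378463745117)
```

View pics/w9.png

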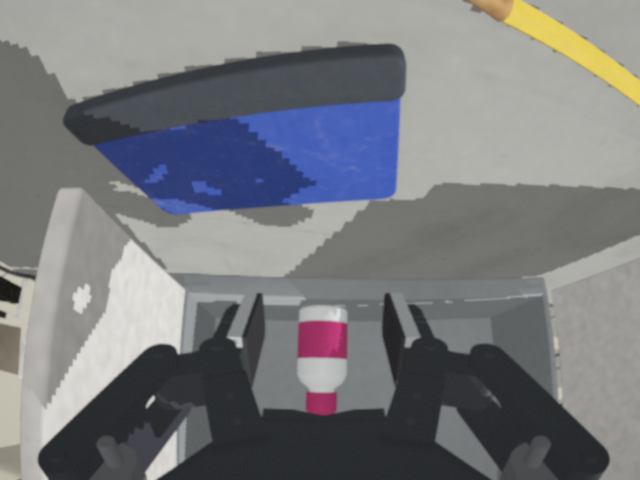

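Run:
```python
from kin import *
p,d=arm.get_image("top"); W=cloud("top",d)
z=W[160:225,205:255]; q=z[(z[...,2]>85)&(z[...,2]<105)]; print("cup",cv2.minEnclosingCircle(q[:,:2].astype(np.float32)),len(q))
q0=np.array(arm.read_state()["joints"])
for a in(-30,-40):
    pk=pick(524,262,-3.5,a)
    q=follow([(np.array([442,-170,390]),ori(10,50)),(np.array([430,0,400]),ori(5,10)),(pk[0]+[40,0,230],pk[1]),pk],q0); print(wristpts(q))
    zt=pk[1].as_matrix()[:,2]; print([ (pk[0]-s*zt).round() for s in(73,120,180,240)])
    follow([place(-15,35,10,a+90,back=140,lift=12),place(-15,35,10,a+90)],follow([(pk[0]+[40,0,230],pk[1]),(np.array([430,0,400]),ori(5,10)),(np.array([442,-120,395]),ori(10,a+90))],q))
```

```text
cup ((721.7484130859375, 227.2261962890625), 39.67047882080078) 177
ok [ 442 -170  390] [-0.3  -0.25 -0.36 -0.55 -0.73 -0.82] maxstep 0.13
ok [430   0 400] [ 0.42 -0.14 -0.23  0.06 -1.32 -1.92] maxstep 0.2
ok [550. 263. 235.] [ 0.56  0.61  0.41 -0.3  -1.8  -2.19] maxstep 0.08
ok [510. 263.   5.] [ 0.59  0.77  0.09 -0.32 -1.33 -2.07] maxstep 0.04
(array([327.147, 216.933, 567.374]), array([600.019, 397.876, 301.133]), array([658.   , 253.804, 262.643]))
[array([546., 261.,  68.]), array([569., 259., 109.]), array([599., 257., 161.]), array([629., 256., 213.])]
ok [550. 263. 235.] [ 0.56  0.61  0.41 -0.3  -1.8  -2.19] maxstep 0.04
ok [430   0 400] [ 0.42 -0.14 -0.23  0.06 -1.32 -1.92] maxstep 0.08
ok [ 442 -120  395] [-0.19 -0.34 -0.47 -0.66 -0.53 -0.79] maxstep 0.39
ok [ 460. -187.   58.] [-0.93  0.5  -0.63 -1.75 -0.91  1.07] maxstep 0.2
ok [ 598. -162.   46.] [-0.67  0.58 -0.45 -1.91 -0.76  0.97] maxstep 0.02
ok [ 442 -170  390] [-0.3  -0.25 -0.36 -0.55 -0.73 -0.82] maxstep 0.13
ok [430   0 400] [ 0.42 -0.14 -0.23  0.06 -1.32 -1.92] maxstep 0.2
ok [547. 263. 235.] [ 0.52  0.69  0.52 -0.39 -1.98 -2.2 ] maxstep 0.09
ok [507. 263.   5.] [ 0.55  0.85  0.21 -0.38 -1.53 -2.05] maxstep 0.04
(array([362.544, 221.185, 533.645]), array([650.419, 396.815, 279.941]), array([697.692, 251.377, 232.898]))
[array([554., 260.,  61.]), array([584., 258.,  97.]), array([622., 256., 143.]), array([661., 254., 189.])]
ok [547. 263. 235.] [ 0.52  0.69  0.52 -0.39 -1.98 -2.2 ] maxstep 0.04
ok [430   0 400] [ 0.42 -0.14 -0.23  0.06 -1.32 -1.92] maxstep 0.09
ok [ 442 -120  395] [-0.03 -0.34 -0.49 -0.29 -0.58 -1.2 ] maxstep 0.17
ok [ 458. -187.   56.] [-0.77  0.39 -0.57 -1.57 -0.67  0.72] maxstep 0.18
ok [ 596. -163.   44.] [-0.52  0.49 -0.36 -1.62 -0.51  0.55] maxstep 0.02
```

Emit:
move_arm --moves '[{"gripper": 0.2, "xyz": [-5, 1.8, -4.3], "angular": [0, 0, 0]}, {"gripper": 0.2, "xyz": [-10, 3.6, -8.6], "angular": [0, 0, 0]}, {"gripper": 0.2, "xyz": [-15, 5.4, -13], "angular": [0, 0, 0]}, {"gripper": 0.2, "xyz": [-20, 7.2, -17.2], "angular": [0, 0, 0]}, {"gripper": 0.2, "xyz": [-26.4, 9.5, -22.7], "angular": [0, 0, 0]}, {"gripper": 0.3, "xyz": [-27, 14, -22.5], "angular": [0.01, 0.17, 0.02]}, {"gripper": 0.5, "xyz": [-27.5, 18, -22.3], "angular": [0.02, 0.34, 0.04]}, {"gripper": 0.5, "xyz": [-28, 22, -22.1], "angular": [0.03, 0.51, 0.06]}, {"gripper": 0.5, "xyz": [-28.3, 26.4, -22.1], "angular": [0.04, 0.69, 0.07]}, {"gripper": 0.5, "xyz": [-28.3, 26.4, -22.1], "angular": [0.04, 0.69, 0.07]}]'

```text
clock: 20.92
position: [429.9, 3.2, 401.9]
ee_rot: [-0.052, 0.993, 0.007, 0.105]
contact_force: [1.1, -0.8, -0.3]
gripper_width: 64.0
```

Run:
```python
from kin import *
pk=pick(523.7,262,-3.5)
plan([(pk[0]+[40,-2,230],pk[1])])
```

```text
at [429.936   3.222 401.937] phi/tilt z [ 0.208  0.025 -0.978] j [ 0.436 -0.159 -0.245  0.068 -1.285 -1.915] F [ 1.111 -0.838 -0.295] w 64.0 t 20.925
[547. 261. 235.] -> [-10.46  24.37  19.4 ] [-0.038  0.906  0.167] rows 5.3
```

Emit:
move_arm --moves '[{"gripper": 0.5, "xyz": [-2, 5, 3], "angular": [0, 0.17, 0.03]}, {"gripper": 0.5, "xyz": [-4, 10, 6], "angular": [-0.01, 0.35, 0.06]}, {"gripper": 0.5, "xyz": [-6, 15, 10], "angular": [-0.02, 0.52, 0.1]}, {"gripper": 0.5, "xyz": [-8, 20, 15], "angular": [-0.03, 0.7, 0.13]}, {"gripper": 0.5, "xyz": [-10.5, 24.4, 19.4], "angular": [-0.04, 0.9, 0.17]}, {"gripper": 0.5, "xyz": [-10.5, 24.4, 19.4], "angular": [-0.04, 0.9, 0.17]}, {"gripper": 0.5, "xyz": [-10.5, 24.4, 19.4], "angular": [-0.04, 0.9, 0.17]}]'

```text
clock: 21.8
position: [549.4, 260.8, 228.8]
ee_rot: [0.03, 0.939, 0.011, -0.341]
contact_force: [0.4, -0.6, 0.8]
gripper_width: 64.0
```

Run:
```python
from kin import *
pk=pick(523.7,262,-3.5)
plan([pk])
```

```text
at [549.41  260.754 228.825] phi/tilt z [-0.641  0.041 -0.767] j [ 0.515  0.698  0.515 -0.391 -1.971 -2.194] F [ 0.373 -0.557  0.808] w 64.0 t 21.8
[507. 263.   5.] -> [-11.07  -0.03  19.92] [ 0.001  0.001 -0.003] rows 3.6
```

Emit:
move_arm --moves '[{"gripper": 0.5, "xyz": [-3, 0, 5.4], "angular": [0, 0, 0]}, {"gripper": 0.5, "xyz": [-6, 0, 10.8], "angular": [0, 0, 0]}, {"gripper": 0.5, "xyz": [-9, 0, 16.2], "angular": [0, 0, 0]}, {"gripper": 0.5, "xyz": [-11.1, 0, 19.8], "angular": [0, 0, 0]}, {"gripper": 0.5, "xyz": [-11.1, 0, 19.8], "angular": [0, 0, 0]}, {"gripper": -1, "xyz": [-11.1, 0, 19.8], "angular": [0, 0, 0]}, {"gripper": -1, "xyz": [-11.1, 0, 19.8], "angular": [0, 0, 0]}, {"gripper": -1, "xyz": [-11.1, 0, 19.8], "angular": [0, 0, 0]}, {"gripper": -1, "xyz": [-11.1, 0, 19.8], "angular": [0, 0, 0]}, {"gripper": -1, "xyz": [-11.1, 0, 19.8], "angular": [0, 0, 0]}]'

```text
clock: 23.05
position: [511.7, 263.3, 14.9]
ee_rot: [0.03, 0.942, 0.014, -0.335]
contact_force: [0.9, 1.8, 8.0]
gripper_width: 35.8
```

Run:
```python
from kin import *
pk=pick(523.7,262,-3.5)
plan([(pk[0]+[20,0,230],pk[1]),(np.array([430,0,400]),ori(5,10))])
```

```text
at [511.708 263.302  14.909] phi/tilt z [-0.63   0.047 -0.775] j [ 0.544  0.836  0.212 -0.375 -1.536 -2.05 ] F [0.918 1.845 7.99 ] w 35.8 t 23.05
[527. 263. 235.] -> [ 12.75   0.24 -18.  ] [0.009 0.015 0.001] rows 3.5
[430   0 400] -> [ 29.43 -26.52 -25.95] [ 0.047 -0.856 -0.151] rows 7.6
```

The grasp settled 9 mm too high (the previous call had not converged), so I reopen, lower and grip again.

Emit:
move_arm --moves '[{"gripper": 0.5, "xyz": [0, 0, 0], "angular": [0, 0, 0]}, {"gripper": 0.5, "xyz": [0, 0, 0], "angular": [0, 0, 0]}, {"gripper": 0.5, "xyz": [-0.1, 0, 0.5], "angular": [0, 0.01, 0]}, {"gripper": 0.5, "xyz": [-0.2, 0, 1.0], "angular": [0, 0.01, 0]}, {"gripper": 0.5, "xyz": [-0.2, 0, 1.0], "angular": [0, 0.01, 0]}, {"gripper": -1, "xyz": [-0.2, 0, 1.0], "angular": [0, 0.01, 0]}, {"gripper": -1, "xyz": [-0.2, 0, 1.0], "angular": [0, 0.01, 0]}, {"gripper": -1, "xyz": [-0.2, 0, 1.0], "angular": [0, 0.01, 0]}, {"gripper": -1, "xyz": [-0.2, 0, 1.0], "angular": [0, 0.01, 0]}, {"gripper": -1, "xyz": [-0.2, 0, 1.0], "angular": [0, 0.01, 0]}]'

```text
clock: 24.3
position: [505.2, 261.9, 4.3]
ee_rot: [0.03, 0.939, 0.012, -0.342]
contact_force: [1.8, -2.2, 9.2]
gripper_width: 36.2
```

Run:
```python
from kin import *
pk=pick(523.7,262,-3.5)
plan([(pk[0]+[20,0,230],pk[1]),(np.array([430,0,400]),ori(5,10))])
p,d=arm.get_image("wrist"); cv2.imwrite("pics/w10.png",p)
```

```text
at [505.202 261.912   4.329] phi/tilt z [-0.642  0.044 -0.765] j [ 0.545  0.849  0.201 -0.38  -1.528 -2.044] F [ 1.834 -2.19   9.245] w 36.2 t 24.3
[527. 263. 235.] -> [ 13.22   0.31 -19.02] [ 0.004 -0.001 -0.001] rows 3.7
[430   0 400] -> [ 29.96 -26.51 -26.6 ] [ 0.043 -0.872 -0.151] rows 7.7
```

View pics/w10.png

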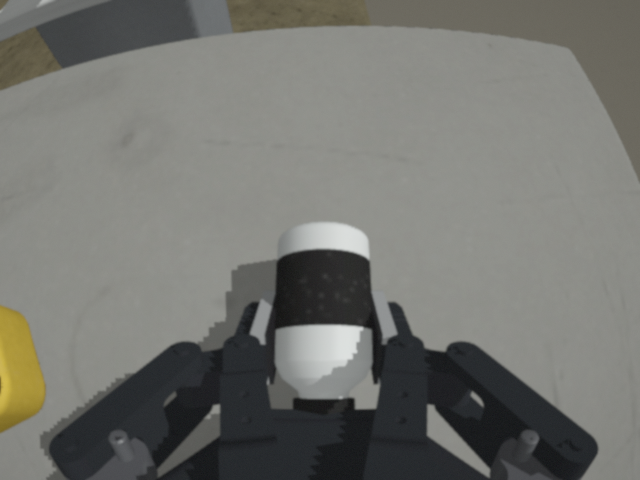

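Emit:
move_arm --moves '[{"gripper": -1, "xyz": [3.3, 0, -4.7], "angular": [0, 0, 0]}, {"gripper": -1, "xyz": [6.6, 0.1, -9.5], "angular": [0, 0, 0]}, {"gripper": -1, "xyz": [9.9, 0.2, -14.2], "angular": [0, 0, 0]}, {"gripper": -1, "xyz": [13.2, 0.3, -19], "angular": [0, 0, 0]}, {"gripper": -1, "xyz": [17, -5, -21], "angular": [0.01, -0.17, -0.03]}, {"gripper": -1, "xyz": [20, -10, -22.5], "angular": [0.02, -0.35, -0.06]}, {"gripper": -1, "xyz": [23.5, -15.5, -24], "angular": [0.03, -0.52, -0.09]}, {"gripper": -1, "xyz": [27, -21, -25.5], "angular": [0.04, -0.7, -0.12]}, {"gripper": -1, "xyz": [30, -26.5, -26.6], "angular": [0.04, -0.87, -0.15]}, {"gripper": -1, "xyz": [30, -26.5, -26.6], "angular": [0.04, -0.87, -0.15]}]'

```text
clock: 25.6
position: [424.4, -2.1, 401.3]
ee_rot: [-0.041, 0.995, 0.007, 0.09]
contact_force: [1.2, 0.5, -0.4]
gripper_width: 36.3
```

Emit:
move_arm --moves '[{"gripper": -1, "xyz": [0, 0, 0], "angular": [0, 0, 0]}]'

```text
clock: 25.72
position: [428.0, 0.4, 398.3]
ee_rot: [-0.041, 0.995, 0.006, 0.087]
contact_force: [-0.4, 0.3, -0.3]
gripper_width: 36.4
```

Run:
```python
from kin import *
w=[(np.array([440,-160,400]),ori(10,50)),place(-15,35,10,back=140,lift=120)]
plan(w);follow(w,np.array(arm.read_state()["joints"]))
```

```text
at [427.982   0.446 398.313] phi/tilt z [ 0.172  0.02  -0.985] j [ 0.423 -0.142 -0.23   0.055 -1.317 -1.921] F [-0.406  0.336 -0.33 ] w 36.4 t 25.725
[ 440 -160  400] -> [  0.08 -16.09  -0.28] [-0.042 -0.697 -0.084] rows 3.8
[ 458. -187.  164.] -> [  2.61 -19.05  23.25] [-0.042 -0.697 -0.084] rows 4.8
ok [ 440 -160  400] [-0.25 -0.28 -0.37 -0.5  -0.72 -0.9 ] maxstep 0.19
ok [ 458. -187.  164.] [-0.59  0.11 -0.51 -1.21 -0.61  0.12] maxstep 0.1
```

Emit:
move_arm --moves '[{"gripper": -1, "xyz": [0, -4, 0], "angular": [0, -0.17, -0.02]}, {"gripper": -1, "xyz": [0, -8, 0], "angular": [-0.02, -0.35, -0.04]}, {"gripper": -1, "xyz": [0, -12, -0.2], "angular": [-0.03, -0.52, -0.06]}, {"gripper": -1, "xyz": [0.1, -16.1, -0.3], "angular": [-0.04, -0.7, -0.08]}, {"gripper": -1, "xyz": [0.1, -16.1, -0.3], "angular": [-0.04, -0.7, -0.08]}, {"gripper": -1, "xyz": [0.7, -16.8, 5], "angular": [-0.04, -0.7, -0.08]}, {"gripper": -1, "xyz": [1.3, -17.6, 11], "angular": [-0.04, -0.7, -0.08]}, {"gripper": -1, "xyz": [2, -18.3, 17], "angular": [-0.04, -0.7, -0.08]}, {"gripper": -1, "xyz": [2.6, -19, 23.2], "angular": [-0.04, -0.7, -0.08]}, {"gripper": -1, "xyz": [2.6, -19, 23.2], "angular": [-0.04, -0.7, -0.08]}]'

```text
clock: 26.98
position: [458.1, -186.5, 156.8]
ee_rot: [-0.075, 0.905, 0.039, 0.417]
contact_force: [0.4, -0.0, -0.4]
gripper_width: 36.2
```

Emit:
move_arm --moves '[{"gripper": -1, "xyz": [0, 0, 0], "angular": [0, 0, 0]}]'

```text
clock: 27.1
position: [458.6, -186.6, 159.8]
ee_rot: [-0.076, 0.904, 0.038, 0.418]
contact_force: [-0.3, -0.3, 0.2]
gripper_width: 36.6
```

Run:
```python
from kin import *
w=[place(-15,35,10,h=37,back=140,lift=12)]
plan(w);follow(w,np.array(arm.read_state()["joints"]))
```

```text
at [ 458.64  -186.648  159.805] phi/tilt z [ 0.751  0.132 -0.647] j [-0.592  0.121 -0.508 -1.209 -0.601  0.12 ] F [-0.315 -0.299  0.21 ] w 36.6 t 27.1
[ 458. -187.   53.] -> [ 8.2  -0.07  6.88] [-0.    -0.005 -0.007] rows 1.7
ok [ 458. -187.   53.] [-0.77  0.4  -0.57 -1.58 -0.67  0.74] maxstep 0.05
```

Emit:
move_arm --moves '[{"gripper": -1, "xyz": [4, 0, 3.4], "angular": [0, 0, 0]}, {"gripper": -1, "xyz": [7, 0, 6], "angular": [0, 0, 0]}, {"gripper": -1, "xyz": [8.1, 0, 6.8], "angular": [0, -0.005, 0]}, {"gripper": -1, "xyz": [8.1, 0, 6.8], "angular": [0, -0.005, 0]}, {"gripper": -1, "xyz": [8.1, 0, 6.8], "angular": [0, -0.005, 0]}]'

```text
clock: 27.72
position: [459.5, -186.7, 58.8]
ee_rot: [-0.079, 0.902, 0.035, 0.424]
contact_force: [-0.7, -0.2, -1.4]
gripper_width: 36.2
```

Run:
```python
from kin import *
w=[place(-15,35,10,h=37,lift=11)]
plan(w);follow(w,np.array(arm.read_state()["joints"]))
```

```text
at [ 459.536 -186.653   58.84 ] phi/tilt z [ 0.759  0.13  -0.638] j [-0.768  0.381 -0.571 -1.572 -0.671  0.722] F [-0.694 -0.244 -1.386] w 36.2 t 27.725
[ 596. -163.   52.] -> [-8.29  0.03 11.12] [-0.003  0.007  0.001] rows 2.2
ok [ 596. -163.   52.] [-0.51  0.48 -0.36 -1.59 -0.5   0.5 ] maxstep 0.02
```

Emit:
move_arm --moves '[{"gripper": -1, "xyz": [-2, 0, 2.7], "angular": [0, 0, 0]}, {"gripper": -1, "xyz": [-4.1, 0, 5.5], "angular": [0, 0, 0]}, {"gripper": -1, "xyz": [-6.2, 0, 8.3], "angular": [0, 0, 0]}, {"gripper": -1, "xyz": [-8.3, 0, 11.1], "angular": [0, 0, 0]}, {"gripper": -1, "xyz": [-8.3, 0, 11.1], "angular": [0, 0, 0]}, {"gripper": -1, "xyz": [-7.9, 0, 11.4], "angular": [0, 0, 0]}, {"gripper": -1, "xyz": [-7.7, 0, 11.6], "angular": [0, 0, 0]}, {"gripper": -1, "xyz": [-7.7, 0, 11.6], "angular": [0, 0, 0]}, {"gripper": -1, "xyz": [-7.7, 0, 11.6], "angular": [0, 0, 0]}]'

```text
clock: 28.85
position: [594.5, -162.9, 43.3]
ee_rot: [-0.077, 0.902, 0.036, 0.424]
contact_force: [-3.1, 1.3, 3.0]
gripper_width: 36.4
```

Emit:
move_arm --moves '[{"gripper": -1, "xyz": [0.1, 0, 0.1], "angular": [0, 0, 0]}, {"gripper": -1, "xyz": [0.1, 0, 0.1], "angular": [0, 0, 0]}]'

```text
clock: 29.1
position: [595.0, -162.8, 43.2]
ee_rot: [-0.078, 0.901, 0.036, 0.425]
contact_force: [-8.0, 0.2, 11.5]
gripper_width: 36.3
```

Emit:
move_arm --moves '[{"gripper": 0.2, "xyz": [0, 0, 0], "angular": [0, 0, 0]}, {"gripper": 0.2, "xyz": [0, 0, 0], "angular": [0, 0, 0]}, {"gripper": 0.2, "xyz": [0, 0, 0], "angular": [0, 0, 0]}, {"gripper": 0.2, "xyz": [1.2, 0, -1.4], "angular": [0, 0, 0]}, {"gripper": 0.2, "xyz": [3, 0, -3.6], "angular": [0, 0, 0]}, {"gripper": 0.2, "xyz": [6, 0, -7.1], "angular": [0, 0, 0]}, {"gripper": 0.2, "xyz": [9, 0, -10.7], "angular": [0, 0, 0]}, {"gripper": 0.2, "xyz": [9, 0, -10.7], "angular": [0, 0, 0]}]'

```text
clock: 30.1
position: [454.9, -187.2, 40.2]
ee_rot: [-0.076, 0.902, 0.036, 0.423]
contact_force: [0.5, 0.3, 0.3]
gripper_width: 51.1
```

Run:
```python
from kin import *
w=[(np.array([440,-165,400]),ori(10,50)),(np.array([430,-300,330]),ori(5,0))]
plan(w);follow(w,np.array(arm.read_state()["joints"]))
p,d=arm.get_image("wrist"); cv2.imwrite("pics/w11.png",p)
p,d=arm.get_image("top"); cv2.imwrite("pics/t11.png",p)
W=cloud("top",d)
for n,b in dict(R=(435,500,255,345),L=(340,366,262,345)).items():
    z=W[b[2]:b[3],b[0]:b[1]]; q=z[abs(z[...,2]-221)<7]; print(n,len(q),cv2.boxPoints(cv2.minAreaRect(q[:,:2].astype(np.float32))).round() if len(q)>4 else 0)
```

```text
at [ 454.941 -187.164   40.187] phi/tilt z [ 0.757  0.129 -0.64 ] j [-0.803  0.432 -0.587 -1.624 -0.688  0.82 ] F [0.478 0.294 0.345] w 51.1 t 30.1
[ 440 -165  400] -> [-26.93   2.46 -23.88] [-0.005  0.003 -0.005] rows 5.8
[ 430 -300  330] -> [-19.49 -10.69 -21.9 ] [0.036 0.875 0.075] rows 5.0
ok [ 440 -165  400] [-0.27 -0.27 -0.36 -0.52 -0.73 -0.87] maxstep 0.17
ok [ 430 -300  330] [-0.3   0.16 -0.06 -0.   -1.35 -1.18] maxstep 0.07
R 381 [[ 414. -355.]
 [ 415. -369.]
 [ 545. -357.]
 [ 544. -343.]]
L 339 [[388. -33.]
 [526. -65.]
 [528. -53.]
 [391. -21.]]
```

View pics/w11.png

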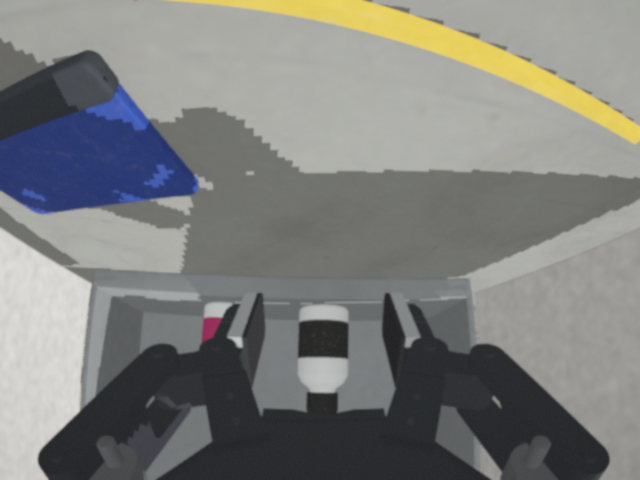

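Both bottles stand upright in the cabinet (black px (323,340), magenta px (215,320)). Leaves at ~1.57 (right) and ~1.9 (left). Now close the right leaf by pushing from outside.

```bash
cat >> kin.py <<'E'
def push(side,th,r,n,z):
    """shut fingers at r from hinge, n outside the leaf's middle plane; tool x along the leaf normal"""
    s=1 if side=='L' else -1
    x=cab(-59.5-r*np.sin(th)-n*np.cos(th),144*s-s*r*np.cos(th)+s*n*np.sin(th),z)
    return np.array(x),ori(5.57-s*np.degrees(th)+(180 if s>0 else 0))
E
python3 - <<'E'
from kin import *
a=push('R',1.57,120,48,330)
w=[(np.array([440,-165,400]),ori(10,50)),(np.array([430,-300,350]),ori(40,0)),a,push('R',1.57,120,48,165)]
plan(w);q=follow(w,np.array(arm.read_state()["joints"]))
follow([push('R',t,120,17,165) for t in(1.2,.6,0)],q)
E
```

```text
at [ 457.826 -187.459   40.97 ] phi/tilt z [ 0.759  0.129 -0.638] j [-0.799  0.432 -0.583 -1.625 -0.688  0.82 ] F [0.015 0.925 0.434] w 51.3 t 30.2
[ 440 -165  400] -> [-26.77   2.46 -23.98] [-0.005  0.006 -0.002] rows 5.8
[ 430 -300  350] -> [-20.82 -10.67 -23.29] [-0.233  0.857 -0.493] rows 5.4
[ 440. -407.  330.] -> [-18.74 -21.37 -22.63] [-0.656  0.703 -1.392] rows 9.0
[ 440. -407.  165.] -> [ -6.03 -21.35 -12.1 ] [-0.656  0.703 -1.392] rows 9.0
ok [ 440 -165  400] [-0.27 -0.27 -0.36 -0.52 -0.73 -0.87] maxstep 0.17
ok [ 430 -300  350] [-0.3   0.15 -0.02 -0.   -1.4  -0.57] maxstep 0.08
ok [ 440. -407.  330.] [-0.48  0.29  0.11  0.   -1.39  0.57] maxstep 0.1
ok [ 440. -407.  165.] [-0.48  0.39 -0.15 -0.   -1.02  0.57] maxstep 0.03
ok [ 435. -332.  165.] [-0.35  0.31 -0.28 -0.   -0.98  0.08] maxstep 0.04
ok [ 465. -267.  165.] [-0.22  0.29 -0.31 -0.   -0.97 -0.66] maxstep 0.06
ok [ 526. -230.  165.] [-0.13  0.36 -0.22  0.   -1.   -1.34] maxstep 0.06
```

Emit:
move_arm --moves '[{"gripper": 0, "xyz": [-6, 0.6, -5.3], "angular": [0, 0, 0]}, {"gripper": -0.5, "xyz": [-12, 1.2, -10.6], "angular": [0, 0, 0]}, {"gripper": -1, "xyz": [-18, 1.8, -16], "angular": [0, 0, 0]}, {"gripper": -1, "xyz": [-24, 2.3, -21.5], "angular": [0, 0, 0]}, {"gripper": -1, "xyz": [-26.8, 2.4, -24], "angular": [0, 0, 0]}, {"gripper": -1, "xyz": [-25, -2, -24], "angular": [-0.05, 0.2, -0.1]}, {"gripper": -1, "xyz": [-23, -6, -24], "angular": [-0.12, 0.43, -0.25]}, {"gripper": -1, "xyz": [-20.8, -10.7, -23.3], "angular": [-0.23, 0.86, -0.49]}, {"gripper": -1, "xyz": [-20.8, -10.7, -23.3], "angular": [-0.23, 0.86, -0.49]}, {"gripper": -1, "xyz": [-20.8, -10.7, -23.3], "angular": [-0.23, 0.86, -0.49]}]'

```text
clock: 31.45
position: [431.3, -299.6, 350.0]
ee_rot: [-0.324, 0.946, 0.002, 0.031]
contact_force: [-0.3, -0.5, 0.8]
gripper_width: 0.1
```

Emit:
move_arm --moves '[{"gripper": -1, "xyz": [0, 0, 0], "angular": [0, 0, 0]}, {"gripper": -1, "xyz": [0, 0, 0], "angular": [0, 0, 0]}]'

```text
clock: 31.7
position: [430.5, -298.7, 349.7]
ee_rot: [-0.323, 0.946, 0.003, 0.034]
contact_force: [-0.3, 0.9, 0.5]
gripper_width: 0.1
```

Run:
```python
from kin import *
plan([push('R',1.57,120,48,330),push('R',1.57,120,48,165)])
```

```text
at [ 430.524 -298.721  349.699] phi/tilt z [ 0.062  0.027 -0.998] j [-0.324  0.129 -0.029 -0.047 -1.362 -0.58 ] F [-0.294  0.917  0.536] w 0.1 t 31.7
[ 440. -407.  330.] -> [ 6.   -9.1   1.73] [-0.049  0.052 -1.009] rows 5.4
[ 440. -407.  165.] -> [ 7.08 -8.83 18.19] [-0.049  0.052 -1.009] rows 5.4
```

Emit:
move_arm --moves '[{"gripper": -1, "xyz": [1.2, -2, 0], "angular": [-0.01, 0.01, -0.2]}, {"gripper": -1, "xyz": [2.4, -4, 0], "angular": [-0.02, 0.02, -0.4]}, {"gripper": -1, "xyz": [3.6, -6, 0.5], "angular": [-0.03, 0.03, -0.6]}, {"gripper": -1, "xyz": [5, -8, 1], "angular": [-0.04, 0.04, -0.8]}, {"gripper": -1, "xyz": [6, -9.1, 1.7], "angular": [-0.05, 0.05, -1.01]}, {"gripper": -1, "xyz": [6, -9.1, 1.7], "angular": [-0.05, 0.05, -1.01]}, {"gripper": -1, "xyz": [6.3, -9, 6], "angular": [-0.05, 0.05, -1.01]}, {"gripper": -1, "xyz": [6.7, -8.9, 12], "angular": [-0.05, 0.05, -1.01]}, {"gripper": -1, "xyz": [7.1, -8.8, 18.2], "angular": [-0.05, 0.05, -1.01]}, {"gripper": -1, "xyz": [7.1, -8.8, 18.2], "angular": [-0.05, 0.05, -1.01]}]'

```text
clock: 32.95
position: [435.2, -406.4, 161.2]
ee_rot: [0.74, -0.673, -0.006, 0.001]
contact_force: [0.1, -0.3, 0.8]
gripper_width: -0.1
```

Emit:
move_arm --moves '[{"gripper": -1, "xyz": [0, 0, 0], "angular": [0, 0, 0]}]'

```text
clock: 33.08
position: [439.9, -409.5, 168.4]
ee_rot: [0.741, -0.672, 0.002, 0.0]
contact_force: [0.4, -0.2, 1.3]
gripper_width: 0.1
```

Run:
```python
from kin import *
plan([push('R',t,120,17,165) for t in(1.5,1.3,1.1,.9,.7,.5,.3,.15,.05,0)])
```

```text
at [ 439.856 -409.461  168.391] phi/tilt z [ 0.002 -0.003 -1.   ] j [-0.48   0.393 -0.147  0.002 -1.028  0.576] F [ 0.371 -0.195  1.257] w 0.1 t 33.075
[ 435. -368.  165.] -> [-4.2   0.05  0.33] [-0.002 -0.003  0.071] rows 0.7
[ 434. -344.  165.] -> [-6.62 -0.02  0.32] [-0.002 -0.003  0.271] rows 1.4
[ 437. -320.  165.] -> [-8.97 -0.57  0.31] [-0.003 -0.002  0.471] rows 2.5
[ 445. -297.  165.] -> [-11.17  -1.58   0.31] [-0.003 -0.002  0.671] rows 3.6
[ 457. -276.  165.] -> [-13.13  -3.     0.31] [-0.003 -0.002  0.871] rows 4.7
[ 473. -258.  165.] -> [-14.76  -4.79   0.31] [-0.003 -0.002  1.071] rows 5.7
[ 493. -244.  165.] -> [-16.01  -6.86   0.31] [-0.004 -0.001  1.271] rows 6.8
[ 509. -235.  165.] -> [-16.66  -8.56   0.31] [-0.004 -0.001  1.421] rows 7.6
[ 520. -231.  165.] -> [-16.94  -9.74   0.31] [-0.004 -0.001  1.521] rows 8.1
[ 526. -230.  165.] -> [-17.04 -10.33   0.31] [-0.004 -0.001  1.571] rows 8.4
```

Emit:
move_arm --moves '[{"gripper": -1, "xyz": [-4.2, 0, 0.3], "angular": [0, 0, 0.07]}, {"gripper": -1, "xyz": [-5.8, 0, 0.3], "angular": [0, 0, 0.2]}, {"gripper": -1, "xyz": [-7.8, -0.3, 0.3], "angular": [0, 0, 0.37]}, {"gripper": -1, "xyz": [-9.8, -0.9, 0.3], "angular": [0, 0, 0.55]}, {"gripper": -1, "xyz": [-11.6, -1.9, 0.3], "angular": [0, 0, 0.72]}, {"gripper": -1, "xyz": [-13.1, -3, 0.3], "angular": [0, 0, 0.87]}, {"gripper": -1, "xyz": [-14.4, -4.4, 0.3], "angular": [0, 0, 1.03]}, {"gripper": -1, "xyz": [-15.4, -5.8, 0.3], "angular": [0, 0, 1.18]}, {"gripper": -1, "xyz": [-16.2, -7.2, 0.3], "angular": [0, 0, 1.3]}, {"gripper": -1, "xyz": [-16.6, -8.5, 0.3], "angular": [0, 0, 1.42]}]'

```text
clock: 34.33
position: [509.3, -234.7, 166.4]
ee_rot: [-0.122, 0.993, -0.001, 0.002]
contact_force: [-2.0, 0.8, -0.4]
gripper_width: 0.0
```

Run:
```python
from kin import *
plan([push('R',t,120,17,165) for t in(.1,.05,0,-.04)])
```

```text
at [ 509.286 -234.696  166.446] phi/tilt z [ 0.005 -0.001 -1.   ] j [-0.143  0.33  -0.249  0.    -0.987 -1.184] F [-2.034  0.827 -0.373] w 0.0 t 34.325
[ 515. -233.  165.] -> [-0.55  0.01  0.15] [-0.002  0.005  0.047] rows 0.3
[ 520. -231.  165.] -> [-1.15  0.05  0.15] [-0.002  0.005  0.097] rows 0.5
[ 526. -230.  165.] -> [-1.76  0.07  0.15] [-0.002  0.005  0.147] rows 0.8
[ 531. -229.  165.] -> [-2.24  0.05  0.15] [-0.001  0.005  0.187] rows 1.0
```

Emit:
move_arm --moves '[{"gripper": -1, "xyz": [-0.6, 0, 0.1], "angular": [0, 0, 0.05]}, {"gripper": -1, "xyz": [-1.2, 0, 0.1], "angular": [0, 0, 0.1]}, {"gripper": -1, "xyz": [-1.8, 0, 0.1], "angular": [0, 0, 0.15]}, {"gripper": -1, "xyz": [-2.0, 0, 0.1], "angular": [0, 0, 0.15]}, {"gripper": -1, "xyz": [-2.0, 0, 0.1], "angular": [0, 0, 0.15]}]'

```text
clock: 34.95
position: [524.0, -230.6, 164.9]
ee_rot: [-0.048, 0.999, 0.0, -0.002]
contact_force: [-10.4, -1.4, 3.8]
gripper_width: 0.3
```

Run:
```python
from kin import *
s=np.array(arm.read_state()["position"]);o=ori(5.6)
w=[(s-[40,0,0],o),(s+[-50,0,155],o),(np.array([430,-60,320]),ori(40)),push('L',1.88,125,50,320),push('L',1.88,125,50,165)]
plan(w);q=follow(w,np.array(arm.read_state()["joints"]))
follow([push('L',t,125,17,165) for t in(1.6,1.2,.6,0)],q)
```

```text
at [ 523.958 -230.638  164.932] phi/tilt z [-0.005  0.    -1.   ] j [-0.131  0.354 -0.216  0.001 -1.005 -1.343] F [-10.365  -1.37    3.755] w 0.3 t 34.95
[ 484. -231.  165.] -> [3.98 0.39 0.02] [ 0.    -0.005 -0.001] rows 0.6
[ 474. -231.  320.] -> [  5.05   0.49 -15.48] [ 0.    -0.005 -0.001] rows 2.6
[430 -60 320] -> [  7.78  17.9  -15.46] [ 0.002 -0.004 -0.602] rows 4.0
[415.  14. 320.] -> [  8.55  25.43 -15.45] [ 0.003 -0.004 -1.262] rows 6.8
[415.  14. 165.] -> [ 8.47 25.42  0.05] [ 0.003 -0.004 -1.262] rows 6.8
ok [ 484. -231.  165.] [-0.14  0.29 -0.31 -0.   -0.97 -1.33] maxstep 0.01
ok [ 474. -231.  320.] [-0.14  0.16 -0.08  0.   -1.33 -1.33] maxstep 0.03
ok [430 -60 320] [ 0.24 -0.01 -0.27 -0.   -1.31 -1.11] maxstep 0.04
ok [415.  14. 320.] [ 0.43 -0.04 -0.3  -0.   -1.31 -0.64] maxstep 0.04
ok [415.  14. 165.] [ 0.43  0.09 -0.58 -0.   -0.9  -0.64] maxstep 0.04
ok [401. -52. 165.] [ 0.28  0.07 -0.6   0.   -0.9  -0.21] maxstep 0.04
ok [ 408. -102.  165.] [ 0.15  0.1  -0.57  0.   -0.91  0.32] maxstep 0.04
ok [ 452. -162.  165.] [-0.01  0.2  -0.44  0.   -0.93  1.07] maxstep 0.06
ok [ 522. -187.  165.] [-0.05  0.32 -0.26  0.   -0.98  1.72] maxstep 0.05
```

Emit:
move_arm --moves '[{"gripper": -1, "xyz": [4, 0.4, 0], "angular": [0, 0, 0]}, {"gripper": -1, "xyz": [4.5, 0.4, -6], "angular": [0, 0, 0]}, {"gripper": -1, "xyz": [5, 0.5, -12], "angular": [0, 0, 0]}, {"gripper": -1, "xyz": [5, 0.5, -15.5], "angular": [0, 0, 0]}, {"gripper": -1, "xyz": [6, 6, -15.5], "angular": [0, 0, -0.18]}, {"gripper": -1, "xyz": [7, 12, -15.5], "angular": [0, 0, -0.36]}, {"gripper": -1, "xyz": [7.8, 17.9, -15.5], "angular": [0, 0, -0.54]}, {"gripper": -1, "xyz": [8, 20, -15.5], "angular": [0, 0, -0.72]}, {"gripper": -1, "xyz": [8.5, 23, -15.5], "angular": [0, 0, -0.9]}, {"gripper": -1, "xyz": [9, 25.4, -15.5], "angular": [0, 0, -1.08]}]'

```text
clock: 36.2
position: [413.0, 15.4, 320.7]
ee_rot: [-0.558, 0.83, -0.0, 0.004]
contact_force: [0.5, 0.6, -0.4]
gripper_width: -0.0
```

Emit:
move_arm --moves '[{"gripper": -1, "xyz": [0.3, 0.2, 0], "angular": [0, 0, -0.18]}, {"gripper": -1, "xyz": [0.3, 0.2, 0], "angular": [0, 0, -0.18]}, {"gripper": -1, "xyz": [0.3, 0.2, 0], "angular": [0, 0, -0.18]}]'

```text
clock: 36.58
position: [409.9, 12.2, 318.4]
ee_rot: [-0.627, 0.779, 0.0, 0.001]
contact_force: [0.4, 0.1, 0.6]
gripper_width: 0.2
```

Run:
```python
from kin import *
plan([push('L',1.88,132,50,165)])
p,d=arm.get_image("wrist"); cv2.imwrite("pics/w12.png",p)
W=cloud("top",arm.get_image("top")[1]); z=W[252:345,330:370]; q=z[abs(z[...,2]-221)<7]; print(len(q),cv2.boxPoints(cv2.minAreaRect(q[:,:2].astype(np.float32))).round())
```

```text
at [409.864  12.155 318.437] phi/tilt z [ 0.002  0.002 -1.   ] j [ 0.429 -0.054 -0.314 -0.001 -1.308 -0.644] F [0.388 0.062 0.618] w 0.2 t 36.575
[408.  16. 165.] -> [-0.27  0.25 15.34] [-0.001  0.003 -0.004] rows 2.5
354 [[399. -35.]
 [553. -93.]
 [564. -63.]
 [410.  -4.]]
```

View pics/w12.png

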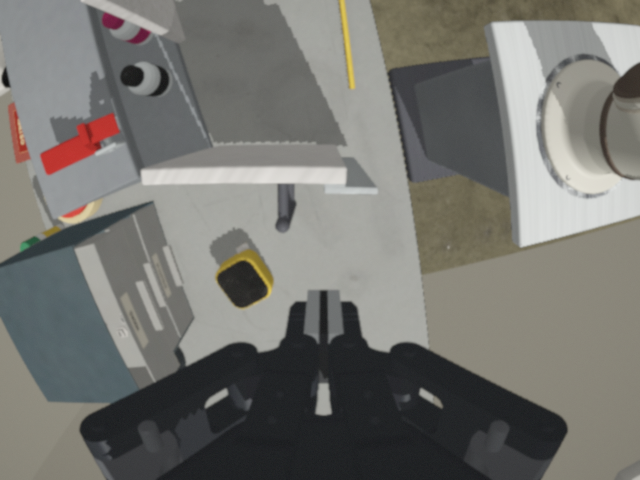

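Both bottles stand in the cabinet (magenta px (125,22), black (145,78)); the fingers sit outside the left leaf, clear of its handle (283,205). Descend and push it shut.

Emit:
move_arm --moves '[{"gripper": -1, "xyz": [-0.3, 0.2, 5], "angular": [0, 0, 0]}, {"gripper": -1, "xyz": [-0.3, 0.2, 10.5], "angular": [0, 0, 0]}, {"gripper": -1, "xyz": [-0.3, 0.2, 15.3], "angular": [0, 0, 0]}, {"gripper": -1, "xyz": [-0.3, 0.2, 15.3], "angular": [0, 0, 0]}, {"gripper": -1, "xyz": [-0.3, 0.2, 15.3], "angular": [0, 0, 0]}]'

```text
clock: 37.3
position: [409.4, 16.0, 165.3]
ee_rot: [-0.628, 0.778, 0.0, 0.001]
contact_force: [1.1, 0.1, -0.2]
gripper_width: 0.2
```

Run:
```python
from kin import *
plan([push('L',t,130,18,165) for t in(1.85,1.7,1.52,1.35,1.17,1.0,.82,.65,.47,.3,.15,.05,0)])
```

```text
at [409.393  15.965 165.312] phi/tilt z [ 0.001  0.001 -1.   ] j [ 0.439  0.08  -0.586 -0.001 -0.903 -0.652] F [ 1.088  0.149 -0.218] w 0.2 t 37.3
[402. -20. 165.] -> [ 3.64 -0.05  0.03] [-0.001  0.001 -0.031] rows 0.6
[397. -39. 165.] -> [5.61 0.01 0.02] [-0.001  0.001 -0.181] rows 1.0
[396. -62. 165.] -> [ 7.94 -0.3   0.02] [-0.001  0.001 -0.361] rows 1.9
[398. -85. 165.] -> [10.07 -0.98  0.02] [-0.001  0.001 -0.531] rows 2.8
[ 404. -107.  165.] -> [12.16 -2.08  0.02] [-0.001  0.001 -0.711] rows 3.8
[ 414. -127.  165.] -> [13.92 -3.44  0.02] [-0.001  0.001 -0.881] rows 4.7
[ 427. -147.  165.] -> [15.51 -5.18  0.02] [-0.001  0.001 -1.061] rows 5.7
[ 443. -162.  165.] -> [16.69 -7.07  0.02] [-0.002  0.001 -1.231] rows 6.6
[ 463. -175.  165.] -> [17.59 -9.25  0.02] [-0.002  0.    -1.411] rows 7.5
[ 483. -185.  165.] -> [ 18.06 -11.43   0.02] [-0.002  0.    -1.581] rows 8.5
[ 502. -190.  165.] -> [ 18.16 -13.4    0.02] [-0.002  0.    -1.731] rows 9.3
[ 515. -192.  165.] -> [ 18.06 -14.7    0.02] [-0.002  0.    -1.831] rows 9.8
[ 522. -192.  165.] -> [ 17.97 -15.35   0.02] [-0.002  0.    -1.881] rows 10.1
```

Emit:
move_arm --moves '[{"gripper": -1, "xyz": [3.6, 0, 0], "angular": [0, 0, -0.03]}, {"gripper": -1, "xyz": [5.6, 0, 0], "angular": [0, 0, -0.18]}, {"gripper": -1, "xyz": [7.9, -0.3, 0], "angular": [0, 0, -0.36]}, {"gripper": -1, "xyz": [10.1, -1, 0], "angular": [0, 0, -0.53]}, {"gripper": -1, "xyz": [12.2, -2.1, 0], "angular": [0, 0, -0.71]}, {"gripper": -1, "xyz": [13.9, -3.4, 0], "angular": [0, 0, -0.88]}, {"gripper": -1, "xyz": [15.5, -5.2, 0], "angular": [0, 0, -1.06]}, {"gripper": -1, "xyz": [16.7, -7.1, 0], "angular": [0, 0, -1.23]}, {"gripper": -1, "xyz": [17.6, -9.2, 0], "angular": [0, 0, -1.41]}, {"gripper": -1, "xyz": [18.1, -11.4, 0], "angular": [0, 0, -1.58]}]'

```text
clock: 38.55
position: [482.7, -186.3, 166.1]
ee_rot: [0.995, -0.099, 0.001, -0.0]
contact_force: [-1.4, 0.0, 0.1]
gripper_width: 0.2
```

Run:
```python
from kin import *
plan([push('L',t,130,18,165) for t in(.2,.1,.05,0)])
```

```text
at [ 482.706 -186.265  166.063] phi/tilt z [ 0.002  0.    -1.   ] j [-0.054  0.262 -0.35  -0.    -0.956  1.426] F [-1.353  0.045  0.055] w 0.2 t 38.55
[ 496. -188.  165.] -> [ 1.3  -0.04  0.11] [-0.    -0.002 -0.096] rows 0.5
[ 508. -191.  165.] -> [ 2.61 -0.05  0.11] [-0.    -0.002 -0.196] rows 1.0
[ 515. -192.  165.] -> [ 3.27 -0.11  0.11] [-0.    -0.002 -0.246] rows 1.3
[ 522. -192.  165.] -> [ 3.92 -0.2   0.12] [-0.    -0.002 -0.296] rows 1.6
```

Emit:
move_arm --moves '[{"gripper": -1, "xyz": [1.3, 0, 0.1], "angular": [0, 0, -0.1]}, {"gripper": -1, "xyz": [2.3, 0, 0.1], "angular": [0, 0, -0.2]}, {"gripper": -1, "xyz": [3, -0.1, 0.1], "angular": [0, 0, -0.29]}, {"gripper": -1, "xyz": [3.4, -0.1, 0.1], "angular": [0, 0, -0.29]}, {"gripper": -1, "xyz": [3.6, -0.1, 0.1], "angular": [0, 0, -0.29]}]'

```text
clock: 39.17
position: [513.2, -192.1, 163.7]
ee_rot: [0.999, 0.042, -0.004, -0.001]
contact_force: [-11.0, -1.3, 4.4]
gripper_width: -0.2
```

Emit:
move_arm --moves '[{"gripper": -1, "xyz": [-3, 0, 0], "angular": [0, 0, 0]}, {"gripper": -1, "xyz": [-6, 0, -4], "angular": [0, 0, 0]}, {"gripper": -1, "xyz": [-8, 0, -10], "angular": [0, 0, 0]}, {"gripper": -1, "xyz": [-10, 0, -16], "angular": [0, 0, 0]}, {"gripper": -1, "xyz": [-10, 6, -18], "angular": [0, 0, 0]}, {"gripper": -1, "xyz": [-10, 12, -18], "angular": [0, 0, 0]}, {"gripper": -1, "xyz": [-10, 18, -18], "angular": [0, 0, 0]}, {"gripper": -1, "xyz": [-10, 24, -18], "angular": [0, 0, 0]}, {"gripper": -1, "xyz": [-10, 24, -18], "angular": [0, 0, 0]}, {"gripper": -1, "xyz": [-10, 24, -18], "angular": [0, 0, 0]}]'

```text
clock: 40.42
position: [437.8, -439.8, 343.5]
ee_rot: [0.999, 0.042, -0.0, 0.0]
contact_force: [-0.7, -0.3, 0.3]
gripper_width: -0.1
```

Run:
```python
from kin import *
plan([])
p,d=arm.get_image("top"); W=cloud("top",d); np.save("pics/t13.npy",d)
cv2.imwrite("pics/t13.png",cv2.resize(p[180:345,195:510],None,fx=2.5,fy=2.5,interpolation=2))
for n,(a,b) in dict(all=(340,500),L=(378,410),R=(425,490)).items():
    z=np.zeros(d.shape,bool);z[235:300,a:b]=1; z&=(abs(W[...,2]-222)<6); q=W[z]
    if len(q)>9: print(n,len(q),cv2.minAreaRect(q[:,:2].astype(np.float32)))
z=W[235:295,265:325]; q=z[(z[...,2]>20)&(z[...,2]<60)]; print("tape",cv2.minAreaRect(q[:,:2].astype(np.float32)))
z=W[160:225,205:255]; q=z[(z[...,2]>85)&(z[...,2]<105)]; print("cup",cv2.minEnclosingCircle(q[:,:2].astype(np.float32)))
```

```text
at [ 437.788 -439.842  343.528] phi/tilt z [-0.    -0.001 -1.   ] j [-0.527  0.327  0.197  0.001 -1.441  2.182] F [-0.664 -0.311  0.253] w -0.1 t 40.425
all 844 ((558.7344970703125, -198.67340087890625), (60.943878173828125, 278.46990966796875), 2.5883145332336426)
L 186 ((555.4369506835938, -146.41885375976562), (50.19118881225586, 70.2208251953125), 5.263161659240723)
R 356 ((560.1150512695312, -272.7986755371094), (41.05952453613281, 127.70305633544922), 8.779256820678711)
tape ((540.01123046875, 112.40804290771484), (61.998260498046875, 66.12387084960938), 18.530479431152344)
cup ((720.7564697265625, 226.7764892578125), 39.31808853149414)
```

View pics/t13.png

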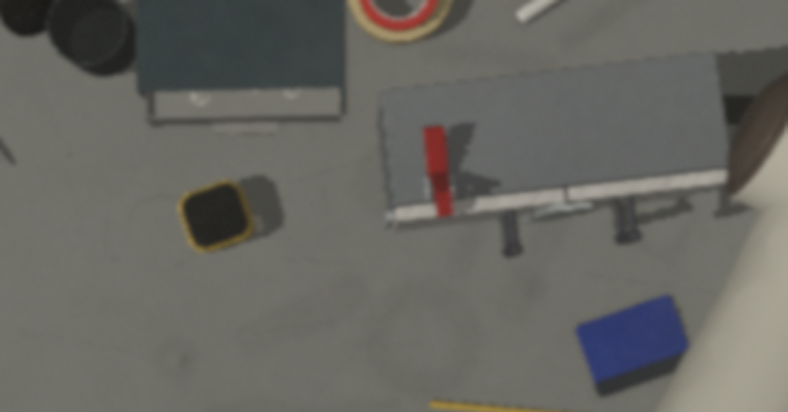

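Run:
```python
from kin import *
p,d=arm.get_image("top"); W=cloud("top",d); V=p.max(2)
for n,(a,b) in dict(L=(380,416),R=(424,484),all=(340,486)).items():
    z=np.zeros(d.shape,bool);z[240:275,a:b]=1; z&=(abs(W[...,2]-222)<8)&(V>150); q=W[z]
    loc=(q[:,:2]-C)@np.c_[XC,YC]; f=np.polyfit(loc[:,1],loc[:,0],1); print(n,len(q),"slope rad",f[0].round(4),"x_c",np.median(loc[:,0]).round(1), np.percentile(loc[:,0],[3,97]).round(1))
print(arm.read_state()["contact_force"]); arm.job_done()
```

```text
L 104 slope rad -0.0021 x_c -58.9 [-62.2 -55.5]
R 213 slope rad 0.0007 x_c -58.6 [-62.2 -55. ]
all 384 slope rad -0.0012 x_c -58.8 [-62.2 -55.1]
[-0.121  1.032 -0.029]
the job is handed in; nothing more can be done
```

The job is done and handed in at about 40.5 s on the robot clock. Only the magenta and black bottles were on the desk, and both now stand upright on the cabinet floor.

- **Order:** I tipped the latch back, opened the left leaf and then the right, and stood both bottles inside. I then shut the right leaf and the left one after it, so the left leaf's strip lies over the right. The latch stayed up.
- **Leaves:** In the top picture both lie within about 2 mrad of the cabinet front, at the same depth as at the start.
- **Bottles:** The wrist camera showed both standing just before the leaves were shut. They can't be seen after that.
- **Robot:** It ended clear of everything, with about 1 N at the wrist.
- **Black bottle:** The first grip settled about 9 mm too high, so I opened, lowered and gripped again before lifting.
- **Tape measure:** This check disagreed. At the end it lay about 33 mm from its first place, at (540, 112) instead of (543, 79), and was turned about 10 degrees. No robot move went near it, so I took it to be the announced knock and left it there.
- **Pen cup:** It agreed with its earlier position to within about 1 mm.

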